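# Free two jammed beakers with the separating fork

### The job

Two plastic beakers stand upside down on the bench, the white one jammed over the blue one. Without lifting them, slide the pair all the way home into the steel separating fork, so that its ramps prise the white beaker up while its lips keep the blue one down on the bench; then lift the white beaker off and stand it upside down on the wire draining rack. Finally draw the blue beaker back out of the fork along the bench and stand it upside down on the rack beside the white one, leaving the glassware round about undisturbed.

Things in the scene. Friction and masses are not known exactly. Their poses are not given: they have to be found in the camera images.
- outer_beaker: White tapered plastic beaker, 72 mm tall, upside down over the blue one, mouth 15 mm above the bench. Origin: centre of its mouth; z up to its closed end. Rim bead 74 mm across, 4 mm high; wall above it 65 mm across, narrowing to 54 mm on top. 60 g. Jammed: parting takes about 5 N, so lifting it drags the blue one along; raised 7 mm on it, it is loose. Friction about 0.35.
- inner_beaker: Blue tapered plastic beaker, 84 mm tall, upside down on the bench inside the white one (only its lowest 15 mm shows). Origin: centre of its mouth; z up to its closed end. Rim bead 73 mm across, 4 mm high, on the bench; wall above it 62 mm across, narrowing to 49 mm on top. About 75 g. Four springy ribs round its wall, 44 to 56 mm up, make the jam.
- fork: U-shaped slippery steel fork (friction 0.12) bolted to the bench, no floor. Origin: on the bench at the seat, where the beakers' axis stands when fully home; x = way to slide in, z up. Two rails, y = 33 to 48 mm each side. Tops: ramps from 11 mm up at x = -92 to 25 mm at x = -22, then level to x = +52. Bolt lugs to y = 70 mm. Pushing the pair home takes under 10 N.
- fork_lip (a point): Middle of the fork at x = 0 at the height of the lips' underside, 7 mm above the bench; axes as the fork's. The lips are the rails' inner 5.5 mm; the blue rim runs under them with 3 mm play and cannot be lifted there, the white rim rides up the ramps by 10 mm. A stop bar 14 mm high, face at x = +37 mm, meets the blue rim at the seat.
- fork_mouth (a point): Centre of the fork's open end on the bench, 117 mm before the seat (fork x = -117 mm); axes as the fork's. The lips stand 92 mm apart here and narrow to 66 mm at fork x = -92 mm. A blue beaker whose axis is 17 mm or more outside this point can be lifted freely.
- rack: Fixed stainless wire draining rack, 240 mm (its x) by 140 mm (its y), wires' top 14 mm above the bench. Origin: centre of its underside. There is room for both beakers side by side along its length.
- flask: Loose small stoppered conical flask with pink content, 65 mm across, 84 mm tall, standing behind the fork; leave alone. Origin: centre of its underside.
- measuring_cylinder: Loose glass measuring cylinder on a blue hexagonal foot 55 by 63 mm, 180 mm tall, standing behind the fork; leave alone. Origin: centre of its underside.
- vial_1: Loose sample vial with black cap, 24 mm across, 56 mm tall, standing beside the fork; leave alone. Origin: centre of its underside.
Not all that is in view belongs to the job. Leave any red look-alike of the inner_beaker alone. What is shaped like the outer_beaker but yellow is not meant.

How it is judged (in metres and radians):
On the way, in this order (a step that is already met when the one before it is completed fails the run):
1. the pair is home in the fork (blue beaker within 12 mm of the seat), the white beaker prised up by at least 6 mm on the blue one, the blue one down on the bench (horizontal distance between inner_beaker and fork below 0.012 m and z of outer_beaker in the frame of inner_beaker above 0.021 m and height (world z) of inner_beaker below 0.006 m), for 0.2 s.
2. the white beaker stands upside down on the draining rack, the blue one still down on the bench in the fork (x of outer_beaker in the frame of rack between -0.09 and 0.09 m and y of outer_beaker in the frame of rack between -0.042 and 0.042 m and z of outer_beaker in the frame of rack below 0.018 m and angle between outer_beaker's own z axis and vertical below 0.1 rad and linear speed of outer_beaker below 0.03 m/s and height (world z) of inner_beaker below 0.008 m and horizontal distance between inner_beaker and fork below 0.06 m), for 0.2 s.
At the end, for the whole second after the job is handed in: Both beakers stand mouth down and at rest on the draining rack, side by side: each axis within 90 mm of the rack's centre along its length and 42 mm across it, mouth within 4 mm of the height of the wires, tilt under 0.1 rad (x of outer_beaker in the frame of rack between -0.09 and 0.09 m and y of outer_beaker in the frame of rack between -0.042 and 0.042 m and z of outer_beaker in the frame of rack between 0.01 and 0.018 m and angle between each of outer_beaker, inner_beaker's own z axis and vertical below 0.1 rad and linear speed of each of outer_beaker, inner_beaker below 0.02 m/s and x of inner_beaker in the frame of rack between -0.09 and 0.09 m and y of inner_beaker in the frame of rack between -0.042 and 0.042 m and z of inner_beaker in the frame of rack between 0.01 and 0.018 m); the robot touches nothing.
It fails at once if the blue beaker is lifted more than 12 mm while it is still inside the white one (height (world z) of inner_beaker above 0.012 m and horizontal distance between inner_beaker and outer_beaker below 0.025 m and distance between inner_beaker and outer_beaker below 0.07 m).
It fails at once if a beaker is tipped over (angle between any of inner_beaker, outer_beaker's own z axis and vertical above 0.6 rad).
It fails at once if the flask, the measuring cylinder or the vial is displaced by more than 30 mm or knocked over (distance of any of flask, measuring_cylinder, vial_1 from where it was at the start of the episode above 0.03 m or angle between any of flask, measuring_cylinder, vial_1's own z axis and vertical above 0.5 rad).
It also fails if it takes over 69 s, if anything falls off the work surface, if the arm or the gripper's body presses on something with over 40 N, if the wrist force passes 120 N, or if a joint passes its speed limit or range.

### The arm

A 7-joint arm with a two-finger parallel gripper is mounted at the origin on a cart in front of the work surface, level with it; the furniture and walls round the work are solid. World frame = base frame: x ahead of the robot, y to its left, z up, the work surface at z = 0. Lengths are in mm, angles in rad, forces in N, time in s.
With the tool pointing down it reaches from about 400 to 875 mm from the base axis. Payload 4.4 kg.
Tool frame: the origin (TCP) lies between the finger pads; the fingertips stand ctrl.finger_overhang ahead of it and the grasp point (between the pads) lies 11 mm behind it (ctrl.finger_overhang is the distance from the TCP to the fingertips, in mm); z points along the fingers, y is the direction in which the jaws open and shut (so a half turn about z gives the same grasp; the last joint's range is limited). The gripper opens to 85 mm and grips with 20 to 120 N. Pads are 22 mm wide; open, the fingers measure 114 mm over their backs; the gripper's body (76 mm by 85 mm) begins 54 mm behind the grasp point. The pads swing forward as they close: fully open they stand 13 mm farther back than shut.
Start: joints at [1.276, 0.628, 0.038, 1.517, -0.027, 0.996, -0.02], TCP at [147.454, -633.068, 207.713] pointing down, gripper open.
Joint ranges: [-3.06, 3.06], [-0.37, 2.12], [-1.25, 1.32], [0.18, 2.47], [-1.1, 4.24], [0.23, 1.98], [-2.94, 2.94]. Speed limits (rad/s): [2.57, 2.57, 3.14, 3.14, 3.14, 3.14, 3.14].

### API

Orientations are given as [roll, pitch, yaw] about the fixed x, y, z axes, in that order (R = Rz(yaw) Ry(pitch) Rx(roll)).
In Python, from cell import ctrl gives the robot as it stands. The module is installed in compiled form; this text tells all that it offers.
- The arm moves only by the tool step_arm, never from a script. Its argument "deltas" is a list that holds one entry, the list of rows, each a list of 7 numbers: the opening, from 0 (shut) to 1 (fully open), then the shift along the world's x, y, z in mm, then the turn, a rotation vector about the world's x, y, z in rad. In form: [[[grip, tx, ty, tz, rx, ry, rz], ...]]. A call has 1 to 10 rows; each row shifts and turns the commanded pose from where the row before left it; what a row does not reach is not made up. A row lasts 1/12 s, in which the tool goes at most 41.7 mm and 7.16 degrees, less where a joint would pass 70% of its speed; a pose out of reach is approached as far as the arm can. A call is refused whole if a number of a shift passes 41.7 or a number of a turn 0.125, either way. A call with a gripper value outside its range is refused whole. The fingers move at their own pace and stop on an object; the grip force is fixed at half the most. Time passes only in rows, so rows that do not move let the fingers close. It gives the time, the measured TCP pose, the force and the opening at its end, in the units of the state.
- ctrl.read_state(): the state, without advancing time (a new reading comes with each control period).
- ctrl.get_image(name): name is "scene" or "top" or "wrist"; returns (picture, depth): 400x640x3 uint8, red, green, blue; 400x640 float32, mm along the optical axis (not along the pixel's ray), 0 where there is no reading.
- ctrl.camera_info(name): a dict with "intrinsics" (3x3 intrinsics, pixels), "rvec" (rotation vector, rad) and "tvec" (3), from world to camera coordinates, as OpenCV has them. Camera axes: x right, y down, z forward; pixel columns grow to the right and rows downward; lengths in mm; the calibration is good to about 2 mm. A picture is of the moment at which its call begins: read the wrist's pose just before it. camera_info takes no time and is no camera call; for the wrist camera it gives the pose at the moment of the call.
- ctrl.finish_job(): hands the job in, once; it reports no verdict.
The state is a dict: "clock": time; "qpos": joint angles; "qd": joint speeds; "tau": joint torques, N m; "eef_pos": TCP position; "tool_rot": TCP orientation; "force": force on the tool from outside, world axes, zero at the start; "torque": the same for the moment, N m; "width": finger opening in mm.
Only numpy, scipy, OpenCV 4.12 (cv2) and the standard library are available. Lean on these libraries where they do the work, as an engineer would, in place of code of your own. Each camera call takes 0.05 s, during which the arm holds its last target.

## Working session

There is one attempt and no reset: what is moved stays moved. The work goes in short steps, Python scripts to look and compute and a tool call to move; the robot and the scene stay as the last step left them, time stands still between calls to the robot, and variables do not carry over. Pictures are saved under pics/ and viewed, and the job is handed in when it is done.

Besides the shell and the picture viewer there is one more tool, called as name(argument=value, ...) on one line, values as JSON. step_arm: Moves the arm, as the interface text tells. Its arguments: {"type":"object","properties":{"deltas":{"type":"array"}},"required":["deltas"]}

```bash
mkdir -p pics
cat > h.py <<'E'
import numpy as np, cv2
from cell import ctrl
def cam(n):
    c=ctrl.camera_info(n); K=np.array(c["intrinsics"],float); R=cv2.Rodrigues(np.array(c["rvec"],float))[0]; t=np.array(c["tvec"],float).ravel()
    return K,R,t
def pts(depth,c):
    K,R,t=c; h,w=depth.shape; v,u=np.mgrid[:h,:w]
    P=np.stack([(u-K[0,2])/K[0,0]*depth,(v-K[1,2])/K[1,1]*depth,depth],-1)
    return (P-t)@R   # world
def ray(u,v,z,c):
    K,R,t=c; d=R.T@np.array([(u-K[0,2])/K[0,0],(v-K[1,2])/K[1,1],1]); o=-R.T@t
    return o+d*(z-o[2])/d[2]
def proj(p,c):
    K,R,t=c; q=K@(R@np.array(p,float)+t); return q[:2]/q[2]
def snap(n,tag):
    c=cam(n); im,d=ctrl.get_image(n); cv2.imwrite(f"pics/{tag}.png",im[:,:,::-1]); np.savez(f"pics/{tag}.npz",im=im,d=d,K=c[0],R=c[1],t=c[2]); return im,d,c
def load(tag):
    z=np.load(f"pics/{tag}.npz"); return z["im"],z["d"],(z["K"],z["R"],z["t"])
E
python3 - <<'E'
from h import *
print(ctrl.read_state(), ctrl.finger_overhang)
for n in("scene","top","wrist"):
    im,d,c=snap(n,n+"0"); print(n,-c[1].T@c[2],c[0][0,0],(d>0).mean())
E
```

```text
{'clock': 0.0, 'qpos': array([ 1.27616306,  0.62933672,  0.03842763,  1.51836814, -0.02696153,
        0.99630708, -0.02003405]), 'qd': array([-0.00056342, -0.00242268, -0.0011471 ,  0.00077437, -0.00119772,
       -0.00047525,  0.00104561]), 'tau': array([ 2.48727042e-05, -5.63395214e+01,  1.22663241e+00, -1.93443096e+01,
        1.10309984e-02,  1.06751028e-02,  2.70329150e-05]), 'eef_pos': array([ 147.31859402, -632.39515963,  206.79494346]), 'tool_rot': array([-3.13969162e+00,  4.86146658e-05,  2.28831791e-01]), 'force': array([-0.10126362,  0.68386975, -0.60569208]), 'torque': array([ 0.03271816, -0.01388699, -0.01895667]), 'width': 85.22190213767232} 8.0
scene [271.31012799 644.38048909 828.19000756] 468.3215403472623 0.9953671875
top [ 365.22574982  -21.40173645 1271.87185905] 453.8624932037402 0.996234375
wrist [ 223.93344598 -614.46368082  373.57410848] 305.55168970583736 0.9960859375
```

View pics/scene0.png

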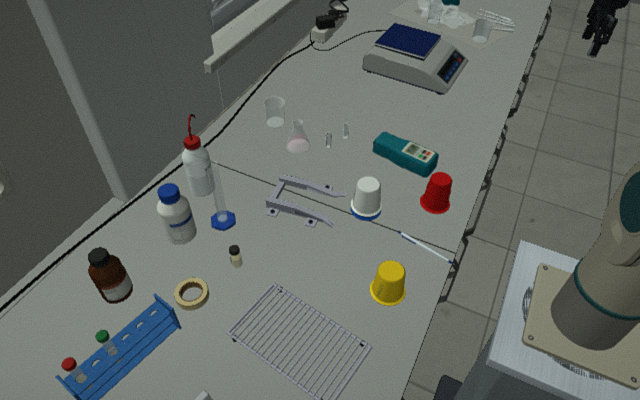

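View pics/top0.png

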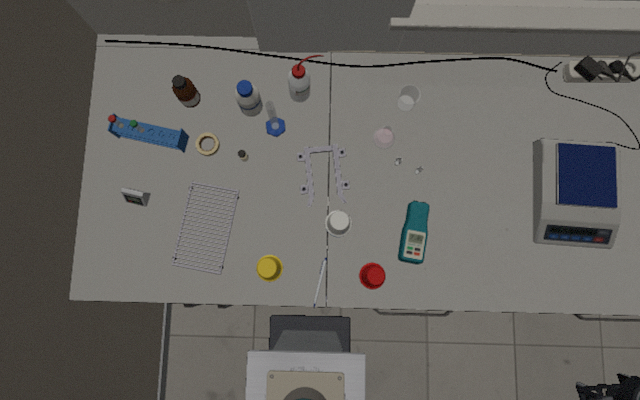

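View pics/wrist0.png

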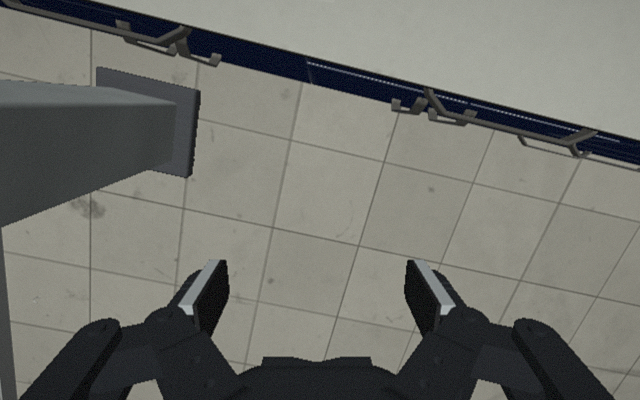

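Candidates for the pair, in the top view: the white beaker with a blue foot at (338,222), a yellow look-alike at (268,268) and a red look-alike at (372,275). I choose the white one over blue at (338,222) and will check it in a close crop.

Run:
```python
from h import *
im,d,c=load("scene0"); im2,d2,c2=load("top0")
a=cv2.resize(im[150:250,240:400],None,fx=5,fy=5,interpolation=cv2.INTER_CUBIC)[:, :, ::-1]
b=cv2.resize(im2[130:250,270:390],None,fx=5,fy=5,interpolation=cv2.INTER_CUBIC)[:,:,::-1]
cv2.imwrite("pics/c1.png",a);cv2.imwrite("pics/c2.png",b)
P2=pts(d2,c2);P=pts(d,c)
print("bench z top",np.median(P2[180:190,250:280,2]),"scene",np.median(P[250:270,260:275,2]))
# heights map near pair in top
for nm,Q,D in(("top",P2,d2),("scene",P,d)):
    m=(Q[...,2]>75)&(Q[...,2]<100)&(D>0)&(abs(Q[...,0]-440)<150)&(abs(Q[...,1]+60)<150)
    n,l,s,ce=cv2.connectedComponentsWithStats(m.astype(np.uint8))
    for i in range(1,n):
        if s[i,4]>30: q=Q[l==i]; print(nm,s[i],q.mean(0),q.min(0),q.max(0))
```

```text
bench z top 0.38798609833547504 scene 0.6684062657202182
top [329 211  21  21 349] [497.43849755 -80.05935     85.82375009] [ 470.97414312 -105.82974411   75.15111   ] [524.33731911 -52.74428546  93.19776144]
top [366 267  20  19 300] [ 357.43871224 -176.10007319   82.92083923] [ 334.12533731 -200.47378119   75.34446945] [ 380.49056325 -151.40392075   89.41848095]
scene [430 172  23  18 294] [ 358.42673841 -168.92123914   82.27186247] [ 334.18412158 -197.27591122   75.02411049] [ 383.16371366 -147.51233763   87.59128844]
scene [356 177  25  20 389] [498.08638869 -71.80192969  84.99000094] [ 472.26792286 -104.38366459   75.03506218] [526.27346705 -49.55334598  90.08151345]
```

View pics/c1.png

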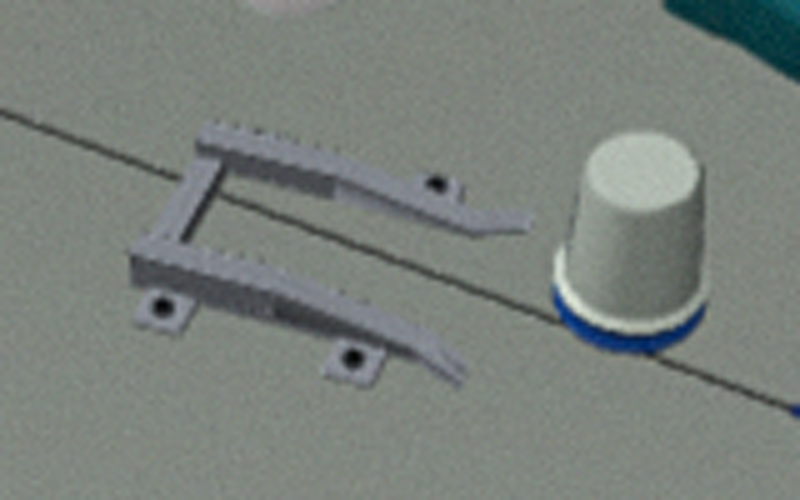

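View pics/c2.png

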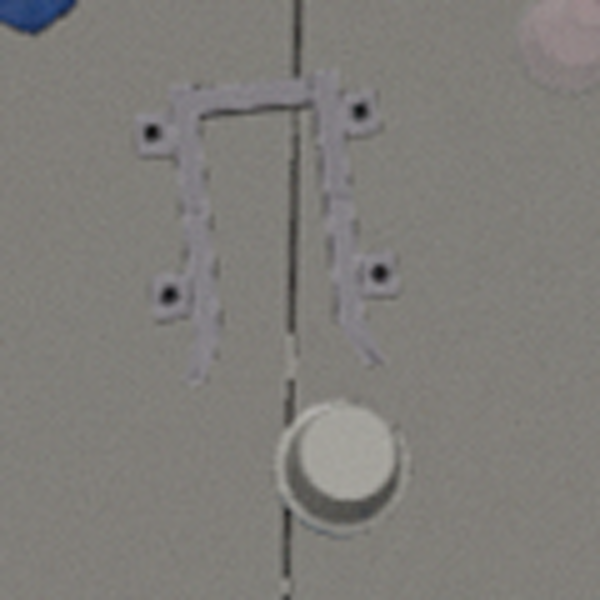

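Run:
```python
from h import *
for nm in("top0","scene0"):
    im,d,c=load(nm); P=pts(d,c)
    g=im.astype(int)
    # closed-end: depth-based top disc
    m=(P[...,2]>80)&(P[...,2]<96)&(abs(P[...,0]-498)<45)&(abs(P[...,1]+77)<45)&(g.min(2)>120)
    cn=max(cv2.findContours(m.astype(np.uint8),cv2.RETR_EXTERNAL,cv2.CHAIN_APPROX_NONE)[0],key=len)
    w=np.array([ray(*p[0],87,c)[:2] for p in cn]).astype(np.float32)
    print(nm,"top disc",cv2.minEnclosingCircle(w),w.mean(0))
    # whole white+blue
    hsv=cv2.cvtColor(im,cv2.COLOR_RGB2HSV)
    bl=((hsv[...,0]>100)&(hsv[...,0]<130)&(hsv[...,1]>150)&(abs(P[...,0]-498)<70)&(abs(P[...,1]+77)<70))
    print("blue n",bl.sum())
    # fork by depth
    f=(P[...,2]>20)&(P[...,2]<32)&(abs(P[...,0]-610)<90)&(abs(P[...,1]+55)<80)
    f2=(P[...,2]>8)&(P[...,2]<40)&(P[...,0]>530)&(P[...,0]<720)&(abs(P[...,1]+55)<90)
    q=P[f]; print("rails n",len(q),q.min(0),q.max(0))
    dk=(im.max(2)<45)&(P[...,0]>530)&(P[...,0]<720)&(abs(P[...,1]+55)<100)
    n,l,s,ce=cv2.connectedComponentsWithStats(dk.astype(np.uint8))
    for i in range(1,n):
        if s[i,4]>=3: print("hole",ce[i],s[i,4],ray(*ce[i],3,c).round(1), P[int(ce[i][1]),int(ce[i][0])].round(1))
    vis=cv2.resize(im,None,fx=1,fy=1).copy(); vis[f]=(255,0,0); vis[f2&~f]=(0,255,0); vis[m]=(255,0,255);
    r=vis[130:250,270:390] if nm=="top0" else vis[150:250,240:400]
    cv2.imwrite(f"pics/m_{nm}.png",cv2.resize(r,None,fx=5,fy=5,interpolation=cv2.INTER_NEAREST)[:,:,::-1])
```

```text
top0 top disc ((499.729248046875, -80.16127014160156), 26.195858001708984) [500.43536  -79.787796]
blue n 0
rails n 285 [523.19760429 -85.94065384  20.01796484] [699.66272074  17.29681359  31.60761335]
hole [341.5 151.5] 4 [707.5 -87.    3. ] [707.3 -85.2   9.3]
hole [299.66666667 155.66666667] 3 [692.5  33.    3. ] [693.2  34.8   7.5]
hole [303.5 188.5] 4 [596.8  19.3   3. ] [597.   20.6   9.4]
scene0 top disc ((500.557861328125, -73.46684265136719), 27.946245193481445) [500.7769   -74.012375]
blue n 80
rails n 367 [520.85032886 -82.91603388  20.00438114] [699.8274221   23.02658342  31.54784284]
hole [327.   186.25] 4 [ 614.7 -103.7    3. ] [ 613.3 -100.6    7.3]
hole [272.  210.5] 6 [694.9  28.5   3. ] [692.5  31.7   9.2]
hole [310.125 221.125] 8 [599.6  16.8   3. ] [598.1  20.3   7.8]
```

View pics/m_top0.png

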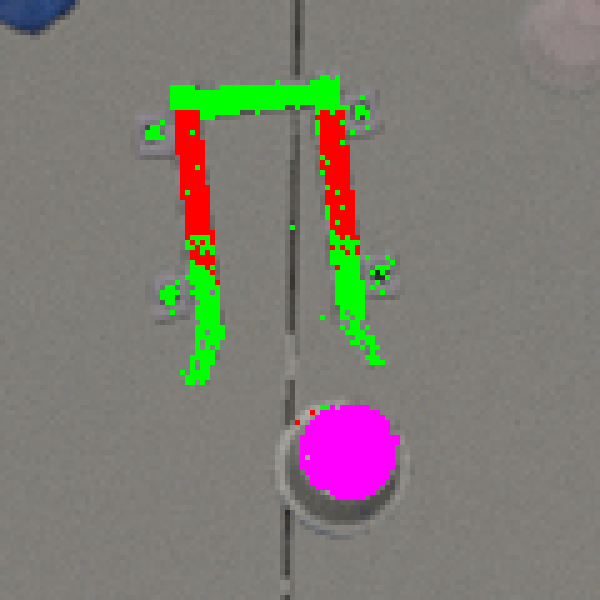

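View pics/m_scene0.png

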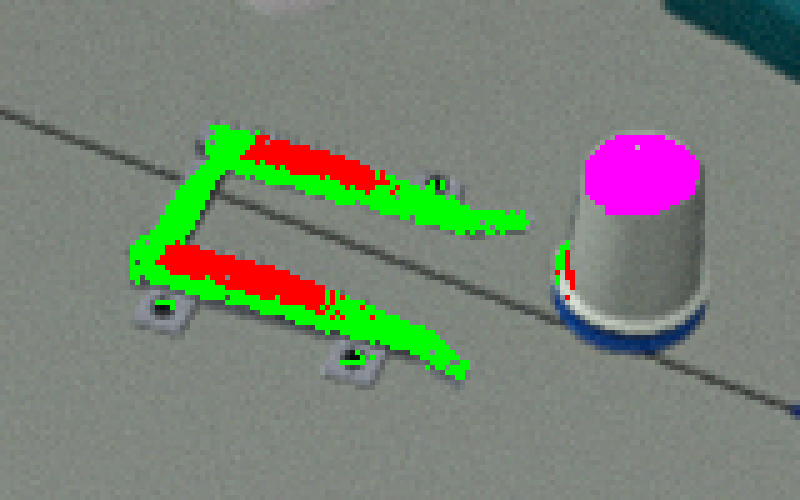

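Run:
```python
from h import *
for nm in("top0","scene0"):
    im,d,c=load(nm); P=pts(d,c)
    f=(P[...,2]>21)&(P[...,2]<31)&(P[...,0]>590)&(P[...,0]<725)&(abs(P[...,1]+35)<80)
    n,l,s,ce=cv2.connectedComponentsWithStats(cv2.morphologyEx(f.astype(np.uint8),cv2.MORPH_OPEN,np.ones((2,2))))
    L=[]
    for i in range(1,n):
        if s[i,4]>40:
            px=np.argwhere(l==i); q=np.array([ray(u,v,25,c)[:2] for v,u in px])
            vx,vy,x0,y0=cv2.fitLine(q.astype(np.float32),cv2.DIST_HUBER,0,.01,.01).ravel()
            if vx<0:vx,vy=-vx,-vy
            t=(q-[x0,y0])@[vx,vy]; print(nm,len(q),"ang",np.arctan2(vy,vx),"pt",x0,y0,"t",t.min(),t.max(),"ends",[x0+t.max()*vx,y0+t.max()*vy]); L.append((x0,y0,vx,vy))
    # rack: thin bright; find extents by z 8..20
    r=(P[...,2]>9)&(P[...,2]<22)&(P[...,0]>380)&(P[...,0]<640)&(P[...,1]>130)&(P[...,1]<350)
    r=cv2.morphologyEx(r.astype(np.uint8),cv2.MORPH_CLOSE,np.ones((5,5)))
    n,l,s,ce=cv2.connectedComponentsWithStats(r); i=1+s[1:,4].argmax()
    px=np.argwhere(l==i); q=np.array([ray(u,v,14,c)[:2] for v,u in px]).astype(np.float32)
    print("rack",s[i],cv2.minAreaRect(q))
    for nm2,(u,v) in {}.items(): pass
```

```text
top0 150 ang 0.14179598 pt 674.10834 -75.52236 t -47.09233748256198 46.77153627808579 ends [np.float64(720.410463780807), np.float64(-68.91254877115637)]
top0 137 ang 0.14079523 pt 667.1537 5.9410214 t -42.097263768293466 42.87040434411449 ends [np.float64(709.5998768515204), np.float64(11.957047716068615)]
rack [ 182  182   58   82 3599] ((485.7095642089844, 286.4493713378906), (140.69696044921875, 225.58645629882812), 80.62690734863281)
scene0 171 ang 0.10482827 pt 675.5664 -65.43263 t -46.606354538733065 45.83505565793393 ends [np.float64(721.1498518102882), np.float64(-60.63661855143949)]
scene0 197 ang 0.13053036 pt 668.2438 14.868816 t -41.9806819235761 43.145697971364704 ends [np.float64(711.0224313580443), np.float64(20.484661234897253)]
rack [ 227  283  133  109 7181] ((486.4925842285156, 293.37591552734375), (140.69496154785156, 227.49363708496094), 80.7353744506836)
```

```bash
python3 - <<'E'
from h import *
A=load("top0");B=load("scene0")
# seam: dark line; sample along fork interior and near the edge
im,d,c=A
for v in (60,100,200,172,290):
    row=im[v,310:350].astype(int).sum(1); u=310+row.argmin(); print("top seam",u,v,row.min(),ray(u,v,0,c).round(1))
im,d,c=B
for u in (250,300,330,420):
    x0=None
    # rough line from (215,160) to (455,265)
    ve=160+(u-215)*(265-160)/240; lo=int(ve)-12
    col=im[lo:lo+24,u].astype(int).sum(1); v=lo+col.argmin(); print("scene seam",u,v,col.min(),ray(u,v,0,c).round(1))
# vial cap, yellow tops, red
for nm,(im,d,c) in (("top",A),("scene",B)):
    hsv=cv2.cvtColor(im,cv2.COLOR_RGB2HSV)
    print(nm, c[1][2], )
E
python3 - <<'E'
import sys; sys.path.insert(0,'.')
import os; os.chdir('.')
from h import *
import cv2
A=load("top0");B=load("scene0")
cv2.imwrite("pics/r1.png",np.hstack([cv2.resize(A[0][170:285,160:300],(560,460),interpolation=cv2.INTER_CUBIC)])[:,:,::-1])
cv2.imwrite("pics/r2.png",cv2.resize(B[0][210:400,160:420],(780,570),interpolation=cv2.INTER_CUBIC)[:,:,::-1])
E
```

```text
top seam 310 60 0 [987.5  10.9   0. ]
top seam 330 100 216 [863.5 -51.1   0. ]
top seam 329 200 318 [565.9 -53.8   0. ]
top seam 328 172 235 [647.  -49.4   0. ]
top seam 326 290 210 [315.4 -50.3   0. ]
scene seam 250 176 192 [805.9 -49.9   0. ]
scene seam 300 185 222 [677.9 -79.5   0. ]
scene seam 330 206 218 [580.3 -49.6   0. ]
scene seam 420 240 216 [354.  -48.6   0. ]
top [ 0.15894097  0.01217243 -0.98721305]
scene [ 0.28703354 -0.61475552 -0.7346342 ]
```

View pics/r1.png

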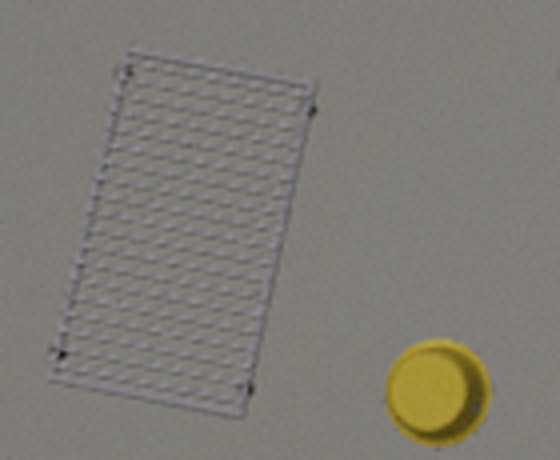

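View pics/r2.png

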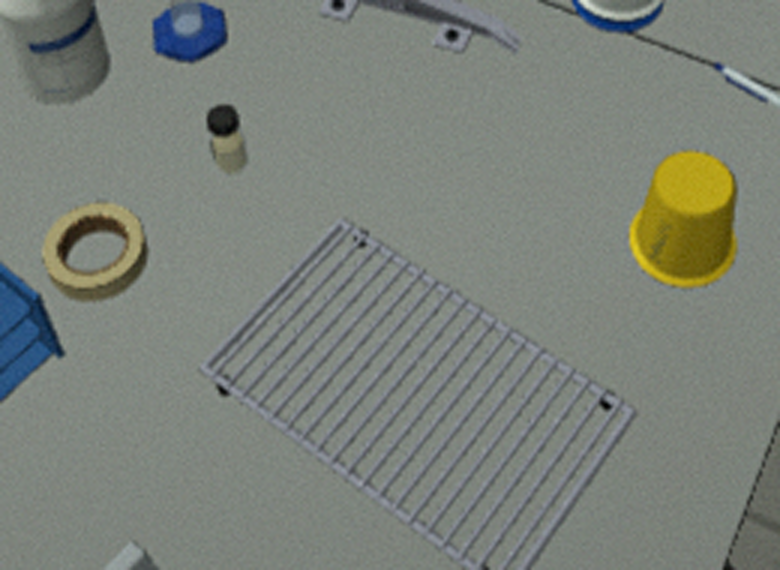

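step_arm(deltas=[[[1,21,28,2,0,0,0.082],[1,21,28,2,0,0,0.082],[1,21,28,2,0,0,0.082],[1,21,28,2,0,0,0.082],[1,21,28,2,0,0,0.082],[1,21,28,2,0,0,0.082],[1,21,28,2,0,0,0.082],[1,21,28,2,0,0,0.082],[1,21,28,2,0,0,0.082]]])

```text
clock: 0.9
eef_pos: [337.0, -379.5, 225.8]
tool_rot: [-3.141, 0.0, 0.971]
force: [0.5, 0.6, 0.1]
width: 85.5
```

step_arm(deltas=[[[1,21,28,2,0,0,0.082],[1,21,28,2,0,0,0.082],[1,21,28,2,0,0,0.082],[1,21,28,2,0,0,0.082],[1,21,28,2,0,0,0.082],[1,21,28,2,0,0,0.082],[1,21,28,2,0,0,0.082],[1,21,28,2,0,0,0.082],[1,21,28,2,0,0,0.082],[1,0,0,0,0,0,0]]])

```text
clock: 1.73
eef_pos: [530.0, -120.9, 244.4]
tool_rot: [3.136, -0.005, 1.718]
force: [0.6, 0.7, 0.5]
width: 85.8
```

Run:
```python
from h import *
s=ctrl.read_state();print(s["clock"],s["eef_pos"],s["tool_rot"],s["qpos"].round(2),s["force"])
im,d,c=snap("wrist","w1"); print(-c[1].T@c[2],c[1][2])
```

```text
1.7333 [ 530.04323614 -120.85563859  244.43701039] [ 3.13570548 -0.00461001  1.71788191] [ 0.47  0.46 -0.44  1.76  0.22  0.96  0.1 ] [0.64402664 0.70137081 0.46509067]
[516.98493693 -43.10021258 411.48815614] [ 0.04908149 -0.30051411 -0.95251366]
```

View pics/w1.png

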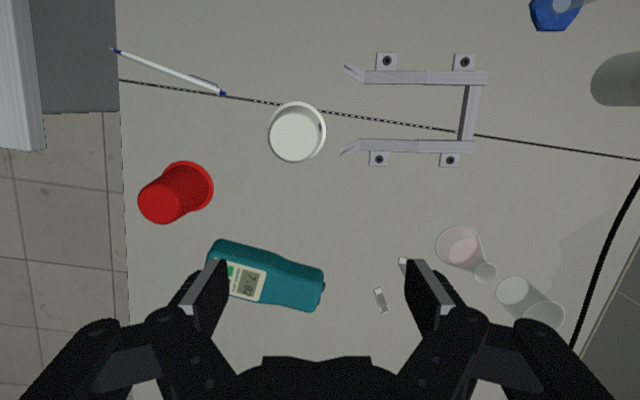

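Wrist view: the pair has its closed end at (296,135). The fork opens left, with its mouth tips at (345,67) and (343,153) and its stop bar at x≈468. The red beaker is at (175,195).

Run:
```python
from h import *
im,d,c=load("w1"); P=pts(d,c)
cv2.imwrite("pics/w1c.png",cv2.resize(im[40:180,250:510],None,fx=3,fy=3,interpolation=cv2.INTER_CUBIC)[:,:,::-1])
m=(P[...,2]>81)&(P[...,2]<95)&(abs(P[...,0]-498)<50)&(abs(P[...,1]+77)<50)
cn=max(cv2.findContours(m.astype(np.uint8),cv2.RETR_EXTERNAL,cv2.CHAIN_APPROX_NONE)[0],key=len)
w=np.array([ray(*p[0],87,c)[:2] for p in cn]).astype(np.float32)
print("disc",cv2.minEnclosingCircle(w),w.mean(0),P[m].mean(0))
f=(P[...,2]>21)&(P[...,2]<31)&(P[...,0]>590)&(P[...,0]<735)&(abs(P[...,1]+35)<80)
n,l,s,ce=cv2.connectedComponentsWithStats(cv2.morphologyEx(f.astype(np.uint8),cv2.MORPH_OPEN,np.ones((2,2))))
for i in range(1,n):
    if s[i,4]>40:
        px=np.argwhere(l==i); q=np.array([ray(u,v,25,c)[:2] for v,u in px])
        vx,vy,x0,y0=cv2.fitLine(q.astype(np.float32),cv2.DIST_HUBER,0,.01,.01).ravel()
        if vx<0:vx,vy=-vx,-vy
        t=(q-[x0,y0])@[vx,vy]; nn=(q-[x0,y0])@[-vy,vx];print(s[i],len(q),"ang",np.arctan2(vy,vx),"pt",x0,y0,"t",t.min(),t.max(),"ends",[x0+t.max()*vx,y0+t.max()*vy],nn.min(),nn.max())
```

```text
disc ((499.3668518066406, -78.0478286743164), 27.111129760742188) [499.2904  -77.65558] [499.17026554 -77.54401262  86.91188999]
[ 408   71   82   15 1078] 1078 ang 0.12732531 pt 669.37933 9.476979 t -48.90151444130824 46.27917271956146 ends [np.float64(715.2838806253878), np.float64(15.353581326844022)] -7.7188142042391705 7.468751511418611
[403 141  75  13 884] 884 ang 0.14117204 pt 680.15607 -70.69783 t -46.748950114889574 46.14442921791054 ends [np.float64(725.841439626897), np.float64(-64.20514409721399)] -7.540763308957176 7.522939163129087
```

View pics/w1c.png

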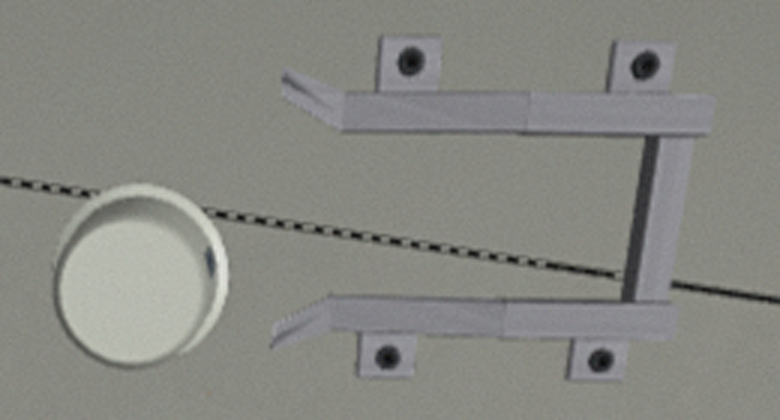

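Run:
```python
from h import *
im,d,c=load("w1")
A=np.array([(529,93),(529,132),(713,96),(711,136),(503,300),(503,338),(672,303),(674,339)])/3+[250,40]-0.33
F=np.array([(-22,48),(-22,33),(52,48),(52,33),(-22,-33),(-22,-48),(52,-33),(52,-48)],float)
W=np.array([ray(u,v,25,c)[:2] for u,v in A]); print(W.round(1))
M,_=cv2.estimateAffinePartial2D(F,W); print(M,np.hypot(M[0,0],M[1,0]))
th=np.arctan2(M[1,0],M[0,0]); R=np.array([[np.cos(th),-np.sin(th)],[np.sin(th),np.cos(th)]]); T=W.mean(0)-R@F.mean(0)
print("yaw",th,"seat",T,"res",(W-(F@R.T+T)).round(1).tolist())
print("mouth",R@[-117,0]+T,"pair in fork",R.T@(np.array([499.3,-77.9])-T))
it,dt,ct=load("top0")
R4=np.array([ray(u,v,14,ct)[:2] for u,v in[(192.5,182.5),(239,191.25),(220.75,273.75),(172.5,264.5)]]);print(R4.round(1),R4.mean(0),cv2.minAreaRect(R4.astype(np.float32)))
```

```text
[[640.2  13. ]
 [643.8  -0.8]
 [711.7  22.5]
 [715.5   8.3]
 [649.8 -66. ]
 [653.6 -81.4]
 [719.9 -56.9]
 [725.3 -71.3]]
[[ 9.78213979e-01 -1.28956103e-01  6.68242371e+02]
 [ 1.28956103e-01  9.78213979e-01 -3.09561098e+01]] 0.9866773867946522
yaw 0.13107231354356574 seat [667.61019981 -31.02820021] res [[0.7, -0.7], [2.4, 0.4], [-1.2, -0.8], [0.7, -0.2], [-0.4, 0.6], [1.6, 0.1], [-3.6, 0.0], [-0.2, 0.6]]
mouth [551.61378893 -46.31978819] pair in fork [-172.9925072   -24.47205401]
[[604.7 333.5]
 [582.7 200.5]
 [352.3 238.9]
 [374.  373.2]] [478.40760775 286.53003571] ((478.33709716796875, 286.8547668457031), (136.03353881835938, 234.20367431640625), 80.52885437011719)
```

step_arm(deltas=[[[1,-10.2,14,-20,0,0,-0.01],[1,-10.2,14,-20,0,0,0],[1,-10.1,14,-20,0,0,0],[1,0,0.4,-20,0,0,0],[1,0,0,-20,0,0,0],[1,0,0,-20,0,0,0],[1,0,0,0,0,0,0]]])

```text
clock: 2.37
eef_pos: [491.6, -87.6, 120.6]
tool_rot: [-3.134, -0.001, 1.693]
force: [-0.2, -0.0, 0.1]
width: 85.4
```

Run:
```python
from h import *
s=ctrl.read_state();print(s["clock"],s["eef_pos"],s["tool_rot"],s["force"])
im,d,c=snap("wrist","w2")
```

```text
2.3667 [491.57600866 -87.57772213 120.63392692] [-3.13445446e+00 -1.06778168e-03  1.69319549e+00] [-0.17909822 -0.03984602  0.08038432]
```

View pics/w2.png

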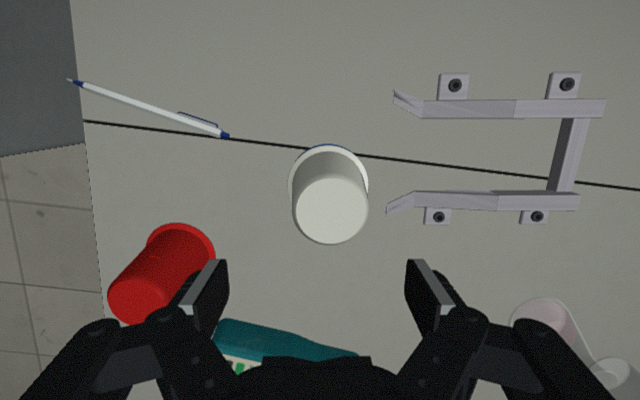

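Run:
```python
from h import *
s=ctrl.read_state();print(s["clock"],s["eef_pos"],s["tool_rot"],s["qd"].round(3))
im,d,c=load("w2");P=pts(d,c)
m=(P[...,2]>81)&(P[...,2]<95)&(abs(P[...,0]-498)<50)&(abs(P[...,1]+77)<50)
cn=max(cv2.findContours(m.astype(np.uint8),cv2.RETR_EXTERNAL,cv2.CHAIN_APPROX_NONE)[0],key=len)
w=np.array([ray(*p[0],87,c)[:2] for p in cn]).astype(np.float32)
print("disc",cv2.minEnclosingCircle(w),w.mean(0))
```

```text
2.4167 [492.82013185 -87.50441581 122.26019607] [-3.13683110e+00 -5.57893660e-04  1.69346765e+00] [ 0.006 -0.043 -0.024 -0.039 -0.012  0.015  0.007]
disc ((498.68365478515625, -76.94990539550781), 27.27539825439453) [498.49918  -76.303276]
```

step_arm(deltas=[[[1,4,8.8,0,0,0,0.012],[1,0,0,-13,0,0,0],[1,0,0,-13,0,0,0],[1,0,0,-13,0,0,0],[1,0,0,-13,0,0,0],[1,0,0,-13,0,0,0],[1,0,0,-13,0,0,0],[1,0,0,0,0,0,0],[1,0,0,0,0,0,0]]])

```text
clock: 3.17
eef_pos: [499.8, -77.5, 46.5]
tool_rot: [3.141, 0.0, 1.707]
force: [0.2, 0.6, -0.4]
width: 85.4
```

Run:
```python
from h import *
s=ctrl.read_state();print(s["clock"],s["eef_pos"],s["tool_rot"],s["force"])
im,d,c=snap("wrist","w3"); 
snap("scene","s3"); im,d,c=load("s3")
cv2.imwrite("pics/s3c.png",cv2.resize(im[130:270,260:460],None,fx=4,fy=4)[:,:,::-1])
```

```text
3.1667 [499.78627365 -77.5479503   46.50767222] [3.14054528e+00 1.22771697e-04 1.70711689e+00] [ 0.18631075  0.60367475 -0.4265858 ]
```

View pics/w3.png

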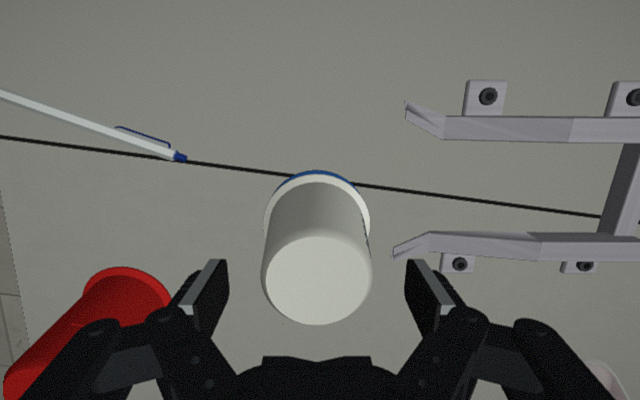

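View pics/s3c.png

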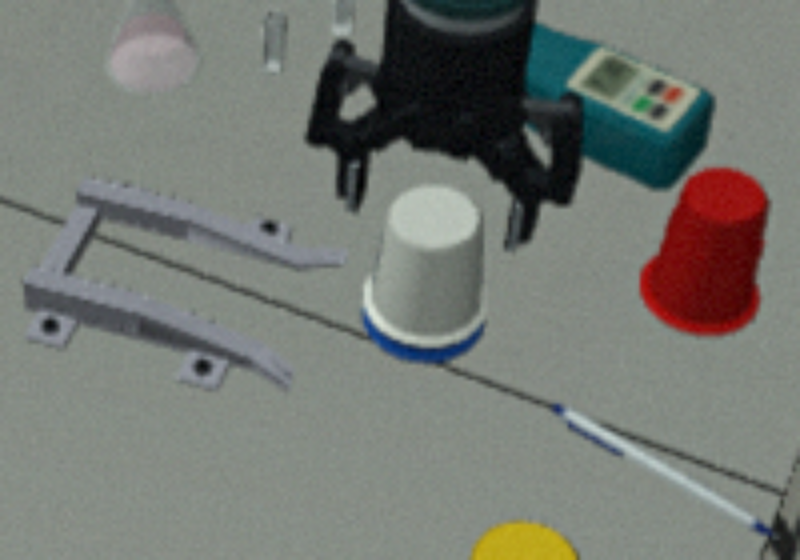

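Run:
```python
from h import *
im,d,c=load("s3")
ax=np.array([.99,.137])
for z in(38,51):
  for s in(-1,1):
    for y in (0,-10,-20):
      p=np.r_[np.array([499.8,-77.5])+ax*s*44,z]+[0,y,0]; print(z,s,y,proj(p,c).round(1),((proj(p,c)-[260,130])*4).round(0))
P=pts(d,c)
for u,v in[(347,178),(348,180),(388,188),(389,189)]: print(u,v,P[v,u].round(1))
im,d,c=load("w3"); P=pts(d,c)
for u,v in[(218,275),(415,275),(220,265),(410,265)]: print(u,v,P[v,u].round(1))
for s in(-1,1):
   print(proj(np.r_[np.array([499.8,-77.5])+ax*s*43,51],c))
m=(P[...,2]>81)&(P[...,2]<95)&(abs(P[...,0]-498)<50)&(abs(P[...,1]+77)<40)
cn=max(cv2.findContours(m.astype(np.uint8),cv2.RETR_EXTERNAL,cv2.CHAIN_APPROX_NONE)[0],key=len)
w=np.array([ray(*p[0],87,c)[:2] for p in cn]).astype(np.float32)
print("disc",cv2.minEnclosingCircle(w),w.mean(0))
```

```text
38 -1 0 [385.2 203.3] [501. 293.]
38 -1 -10 [386.8 200.5] [507. 282.]
38 -1 -20 [388.3 197.7] [513. 271.]
38 1 0 [348.7 194.2] [355. 257.]
38 1 -10 [350.4 191.5] [362. 246.]
38 1 -20 [352.1 188.8] [368. 235.]
51 -1 0 [385.9 199.5] [503. 278.]
51 -1 -10 [387.4 196.7] [510. 267.]
51 -1 -20 [389.  193.9] [516. 255.]
51 1 0 [349.  190.4] [356. 241.]
51 1 -10 [350.7 187.6] [363. 231.]
51 1 -20 [352.5 185. ] [370. 220.]
347 178 [545.7 -59.  100.7]
348 180 [542.9 -58.8  95.9]
388 188 [453.1 -73.1  99.1]
389 189 [449.8 -70.1 100.2]
218 275 [455.8 -74.7  97.4]
415 275 [540.1 -63.   97.5]
220 265 [455.1 -72.5  92.7]
410 265 [540.5 -63.2  88.6]
[244.18343445 245.7409246 ]
[391.02771979 245.57453804]
disc ((498.9189147949219, -75.84748840332031), 27.20897102355957) [498.5407  -74.64765]
```

step_arm(deltas=[[[1,0,1,-5,0,0,0],[1,0,0,-5,0,0,0],[1,0,0,-5,0,0,0],[1,0,0,-5,0,0,0],[1,0,0,0,0,0,0],[1,0,0,0,0,0,0]]])

```text
clock: 3.77
eef_pos: [498.6, -76.8, 25.2]
tool_rot: [-3.141, -0.0, 1.707]
force: [0.3, 0.3, 0.7]
width: 85.6
```

Run:
```python
from h import *
s=ctrl.read_state();print(s["clock"],s["eef_pos"],s["tool_rot"],s["force"])
im,d,c=snap("wrist","w4"); P=pts(d,c); print("cam",-c[1].T@c[2])
for u,v in[(222,262),(226,262),(408,262),(411,262),(300,370),(320,380)]: print(u,v,P[v,u].round(1),d[v,u])
im,d,c=snap("scene","s4"); P=pts(d,c)
# dark gripper px lowest: points near y -77 z<140
m=(im.max(2)<70)&(P[...,2]>20)&(P[...,2]<150)&(abs(P[...,0]-500)<90)&(abs(P[...,1]+77)<50)
q=P[m]; print(m.sum(), np.sort(q[:,2])[:20].round(0))
cv2.imwrite("pics/s4c.png",cv2.resize(im[130:230,300:420],None,fx=6,fy=6,interpolation=cv2.INTER_CUBIC)[:,:,::-1])
```

```text
3.7667 [498.57057529 -76.79884472  25.2295834 ] [-3.14056163e+00 -2.56046974e-04  1.70686385e+00] [0.33728141 0.25019282 0.72585706]
cam [487.38642102   1.9780171  191.94079005]
222 262 [454.2 -71.5  69.3] 137.86554
226 262 [454.4 -75.   63. ] 144.888
408 262 [539.1 -62.2  65. ] 142.49211
411 262 [539.5 -60.9  67.3] 139.8994
300 370 [492.1 -65.5 128.6] 81.10174
320 380 [497.4 -65.1 131.3] 78.62267
805 [68. 68. 69. 69. 70. 70. 71. 72. 72. 72. 73. 73. 74. 74. 74. 74. 74. 74.
 74. 75.]
```

View pics/s4c.png

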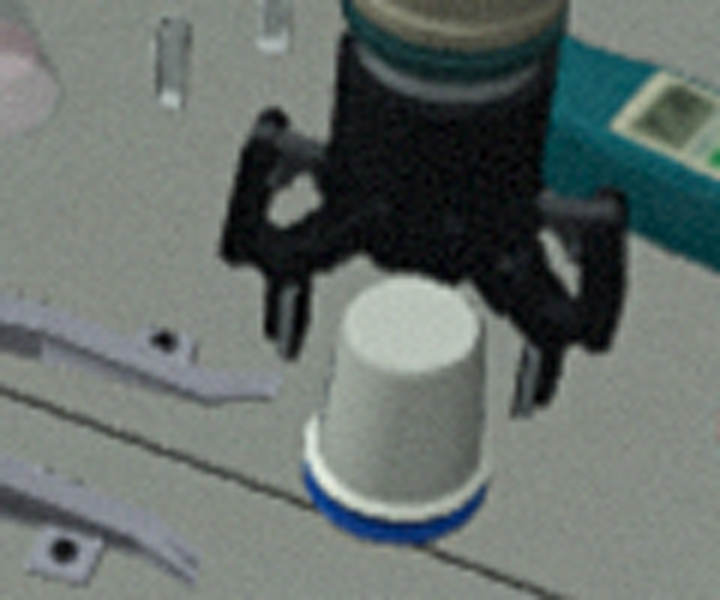

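step_arm(deltas=[[[1,0,0,-6,0,0,0],[1,0,0,-6,0,0,0],[1,0,0,-4,0,0,0],[1,0,0,0,0,0,0],[0,0,0,0,0,0,0],[0,0,0,0,0,0,0],[0,0,0,0,0,0,0],[0,0,0,0,0,0,0],[0,0,0,0,0,0,0]]])

```text
clock: 4.62
eef_pos: [499.2, -76.8, 10.5]
tool_rot: [3.141, 0.0, 1.707]
force: [-0.9, 1.4, 6.1]
width: 59.4
```

Run:
```python
from h import *
s=ctrl.read_state();print(s["clock"],s["eef_pos"],s["tool_rot"],s["force"],s["width"])
im,d,c=snap("wrist","w5"); P=pts(d,c); 
im,d,c=snap("scene","s5")
cv2.imwrite("pics/s5c.png",cv2.resize(im[130:230,300:420],None,fx=6,fy=6,interpolation=cv2.INTER_CUBIC)[:,:,::-1])
```

```text
4.6167 [499.15679864 -76.84824337  10.49585466] [3.14096023e+00 3.24785516e-04 1.70666070e+00] [-0.94096672  1.39360599  6.10406136] 59.39661789931122
```

View pics/s5c.png

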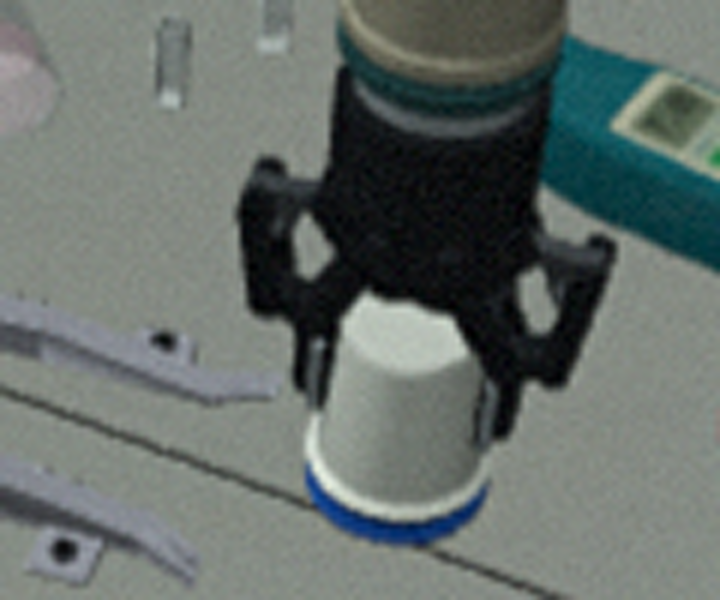

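View pics/w5.png

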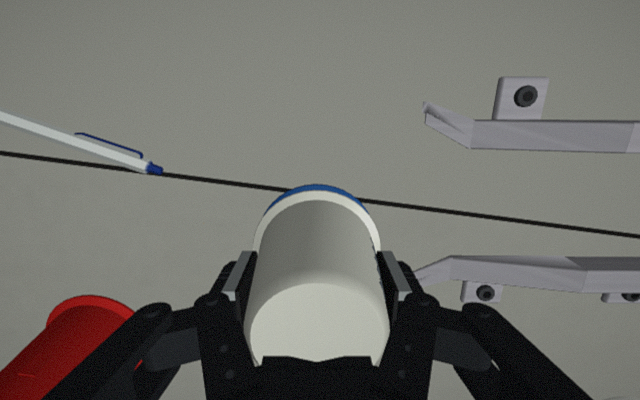

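```bash
cat >> h.py <<'E'
def rails(tag,lo=21,hi=31,xmin=590):
    im,d,c=load(tag); P=pts(d,c); out=[]
    hsv=cv2.cvtColor(im,cv2.COLOR_RGB2HSV)
    f=(P[...,2]>lo)&(P[...,2]<hi)&(P[...,0]>xmin)&(P[...,0]<740)&(abs(P[...,1]+35)<80)
    n,l,s,ce=cv2.connectedComponentsWithStats(cv2.morphologyEx(f.astype(np.uint8),cv2.MORPH_OPEN,np.ones((3,3))))
    for i in range(1,n):
        if s[i,4]>150:
            px=np.argwhere(l==i); z=25
            q=np.array([ray(u,v,25,c)[:2] for v,u in px])
            r=cv2.minAreaRect(q.astype(np.float32))
            vx,vy,x0,y0=cv2.fitLine(q.astype(np.float32),cv2.DIST_HUBER,0,.01,.01).ravel()
            if vx<0:vx,vy=-vx,-vy
            out.append((x0,y0,np.arctan2(vy,vx),len(q)))
            # y on line at x=660
            print(tag,"n",len(q),"ang %.3f"%np.arctan2(vy,vx),"y@660 %.1f"%(y0+(660-x0)*vy/vx),"xr",q[:,0].min().round(1),q[:,0].max().round(1), "width",min(r[1]))
    return out
E
python3 - <<'E'
from h import *
for t in("top0","w1","w2","w3","w5"): rails(t)
E
```

```text
w1 n 1054 ang 0.125 y@660 9.3 xr 623.8 714.4 width 15.092742919921875
w1 n 876 ang 0.140 y@660 -72.2 xr 632.9 724.7 width 14.962149620056152
w2 n 2171 ang 0.123 y@660 9.3 xr 619.1 714.5 width 14.797439575195312
w2 n 1704 ang 0.125 y@660 -71.1 xr 629.8 725.0 width 16.03221893310547
w3 n 2668 ang 0.122 y@660 9.2 xr 619.4 686.0 width 14.676772117614746
w3 n 2759 ang 0.119 y@660 -71.1 xr 630.6 722.9 width 15.864670753479004
w5 n 1618 ang -0.020 y@660 5.1 xr 619.0 649.7 width 14.448158264160156
w5 n 2331 ang 0.073 y@660 -71.4 xr 628.3 686.8 width 16.982593536376953
```

step_arm(deltas=[[[0,4,5.4,0.5,0,0,0],[0,4,5.4,0.5,0,0,0],[0,4,5.4,0,0,0,0],[0,4,5.4,0,0,0,0],[0,4,5.4,0,0,0,0],[0,0,0,0,0,0,0],[0,0,0,0,0,0,0],[0,0,0,0,0,0,0]]])

```text
clock: 5.38
eef_pos: [518.7, -50.0, 10.6]
tool_rot: [-3.141, 0.0, 1.707]
force: [0.3, 0.5, -0.5]
width: 59.4
```

Run:
```python
from h import *
s=ctrl.read_state();print(s["clock"],s["eef_pos"],s["tool_rot"],s["force"],s["width"])
im,d,c=snap("wrist","w6"); rails("w6")
im,d,c=snap("top","t6")
cv2.imwrite("pics/t6c.png",cv2.resize(im[120:260,260:400],None,fx=4,fy=4,interpolation=cv2.INTER_CUBIC)[:,:,::-1])
rails("t6",20,32)
```

```text
5.3833 [518.66290562 -50.03552923  10.56420321] [-3.14097236e+00  2.07378362e-04  1.70682597e+00] [ 0.3046202   0.50376041 -0.5462893 ] 59.42801453283347
w6 n 3166 ang 0.111 y@660 9.4 xr 619.9 680.0 width 15.348579406738281
w6 n 3267 ang 0.092 y@660 -70.0 xr 628.3 717.0 width 17.01933479309082
```

View pics/w6.png

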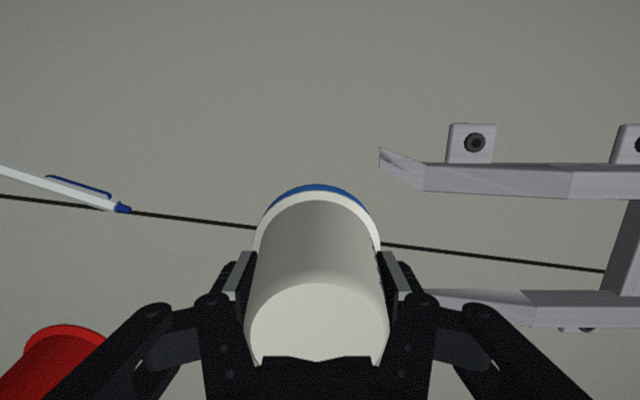

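View pics/t6c.png

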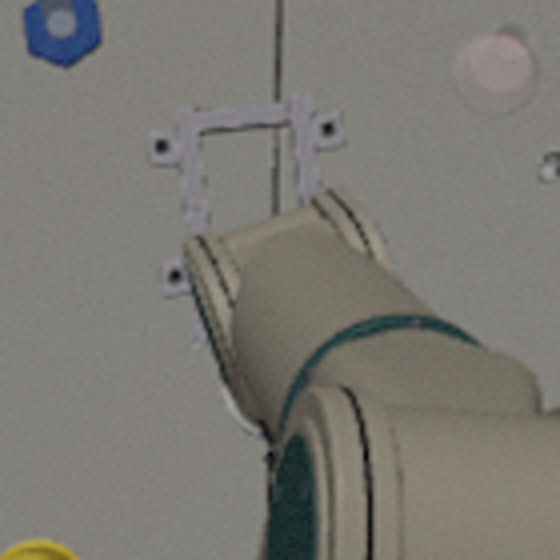

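Run:
```python
from h import *
im,d,c=load("w6"); P=pts(d,c)
cv2.imwrite("pics/w6c.png",cv2.resize(im[110:350,230:640],None,fx=1.9,fy=1.9,interpolation=cv2.INTER_CUBIC)[:,:,::-1])
hsv=cv2.cvtColor(im,cv2.COLOR_RGB2HSV)
bl=(hsv[...,0]>95)&(hsv[...,0]<130)&(hsv[...,1]>120); bl[:, :240]=0; bl[:,400:]=0; bl[:170]=0;bl[230:]=0
pts_=[]
for u in range(275,365,3):
    v=np.where(bl[:,u])[0]
    if len(v): pts_.append(ray(u,v.min()-.5,2,c)[:2])
q=np.array(pts_); 
from scipy.optimize import least_squares
r=least_squares(lambda p: np.hypot(q[:,0]-p[0],q[:,1]-p[1])-36.5,[518,-50]); print("blue rim centre",r.x,np.abs(r.fun).max())
```

```text
blue rim centre [518.37322426 -52.90051355] 0.3442887087969524
```

View pics/w6c.png

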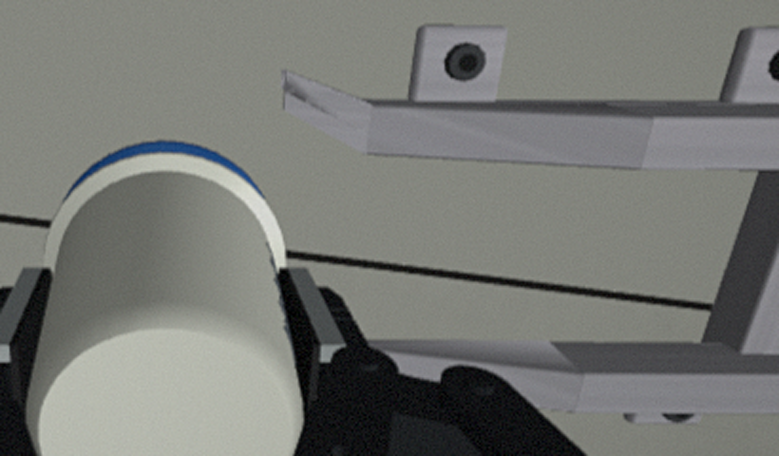

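Run:
```python
from h import *
im,d,c=load("w6")
A=np.array([(368,154),(367,102),(641,168),(655,118),(553,343),(580,412)])/1.9+[230,110]
Z=[11,11,25,25,25,25]; F=np.array([(-92,33),(-92,48),(-22,33),(-22,48),(-22,-33),(-22,-48)],float)
W=np.array([ray(*a,z,c)[:2] for a,z in zip(A,Z)]);print(W.round(1))
Fm=F.mean(0);Wm=W.mean(0);a=F-Fm;b=W-Wm
th=np.arctan2((a[:,0]*b[:,1]-a[:,1]*b[:,0]).sum(),(a*b).sum()); R=np.array([[np.cos(th),-np.sin(th)],[np.sin(th),np.cos(th)]]);T=Wm-R@Fm
print(th,T,(W-F@R.T-T).round(1).tolist()); print("beaker in fork",R.T@(np.array([518.4,-52.9])-T), R.T@(np.array([518.66,-50.])-T))
```

```text
[[ 5.737e+02 -1.010e+01]
 [ 5.696e+02  5.200e+00]
 [ 6.432e+02 -5.000e-01]
 [ 6.415e+02  1.340e+01]
 [ 6.383e+02 -5.740e+01]
 [ 6.555e+02 -8.070e+01]]
0.1192582968495827 [666.92354675 -29.70783947] [[2.0, -2.2], [-0.3, -1.8], [2.1, -0.9], [2.2, -2.0], [-10.7, 7.7], [4.7, -0.8]]
beaker in fork [-150.2279128    -5.35672162] [-149.6247297    -2.50825358]
```

step_arm(deltas=[[[0,5.9,1.2,0,0,0,0],[0,5.9,1.2,0,0,0,0],[0,5.9,1.0,0,0,0,0],[0,5.9,0.9,0,0,0,0],[0,5.9,0.9,0,0,0,0],[0,5.9,0.8,0,0,0,0],[0,5.9,0.8,0,0,0,0],[0,0,0,0,0,0,0],[0,0,0,0,0,0,0]]])

```text
clock: 6.23
eef_pos: [560.5, -43.0, 10.6]
tool_rot: [-3.142, -0.0, 1.707]
force: [-1.0, -0.0, -1.6]
width: 59.3
```

Run:
```python
from h import *
s=ctrl.read_state();print(s["clock"],s["eef_pos"],s["tool_rot"],s["force"],s["width"])
im,d,c=snap("wrist","w7")
im,d,c=snap("scene","s7")
cv2.imwrite("pics/s7c.png",cv2.resize(im[130:240,250:400],None,fx=5,fy=5,interpolation=cv2.INTER_CUBIC)[:,:,::-1])
```

```text
6.2333 [560.46982045 -42.96928248  10.59254116] [-3.14158091e+00 -1.33431413e-04  1.70679666e+00] [-1.02570735 -0.00492623 -1.6138652 ] 59.29018925992275
```

View pics/w7.png

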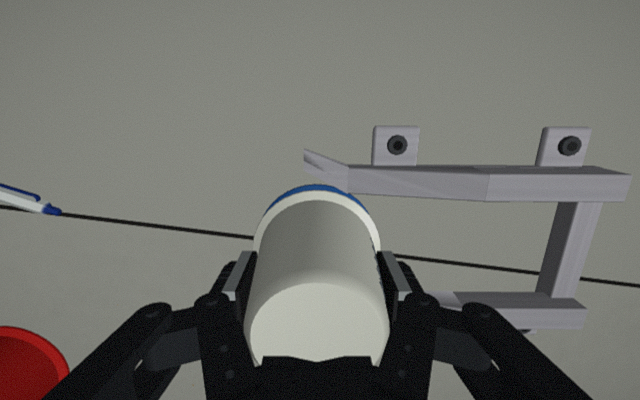

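View pics/s7c.png

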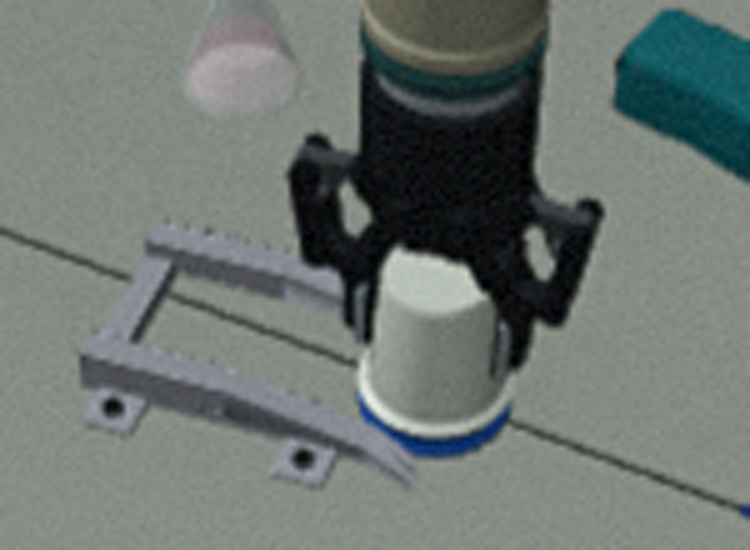

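Run:
```python
from h import *
from scipy.optimize import least_squares
im,d,c=load("w7"); P=pts(d,c)
cv2.imwrite("pics/w7c.png",cv2.resize(im[130:350,240:640],None,fx=2,fy=2,interpolation=cv2.INTER_CUBIC)[:,:,::-1])
hsv=cv2.cvtColor(im,cv2.COLOR_RGB2HSV)
bl=(hsv[...,0]>95)&(hsv[...,0]<130)&(hsv[...,1]>120); bl[:, :240]=0; bl[:,335:]=0; bl[:170]=0;bl[230:]=0
q=np.array([ray(u,np.where(bl[:,u])[0].min()-.5,2,c)[:2] for u in range(275,330,3) if bl[:,u].any()])
r=least_squares(lambda p: np.hypot(q[:,0]-p[0],q[:,1]-p[1])-36.5,[560,-43]); print("blue",r.x,np.abs(r.fun).max())
```

```text
blue [560.32839375 -45.81041919] 0.3179743850547325
```

View pics/w7c.png

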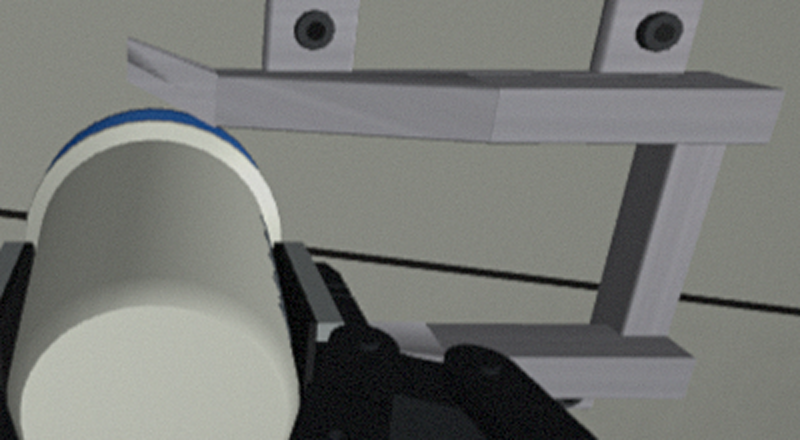

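Run:
```python
from h import *
im,d,c=load("w7")
A=np.array([(217,125),(491,141),(500,88),(768,142),(782,89),(693,357),(690,397)])/2+[240,130]
Z=[11,25,25,25,25,25,25]; F=np.array([(-92,33),(-22,33),(-22,48),(52,33),(52,48),(52,-33),(52,-48)],float)
W=np.array([ray(*a,z,c)[:2] for a,z in zip(A,Z)]);print(W.round(1))
Fm=F.mean(0);Wm=W.mean(0);a=F-Fm;b=W-Wm
th=np.arctan2((a[:,0]*b[:,1]-a[:,1]*b[:,0]).sum(),(a*b).sum()); R=np.array([[np.cos(th),-np.sin(th)],[np.sin(th),np.cos(th)]]);T=Wm-R@Fm
print(th,T,(W-F@R.T-T).round(1).tolist()); print("beaker in fork",R.T@(np.array([560.3,-45.8])-T), R.T@(np.array([560.47,-43.])-T))
```

```text
[[ 5.736e+02 -9.700e+00]
 [ 6.432e+02 -4.000e-01]
 [ 6.412e+02  1.360e+01]
 [ 7.150e+02  9.200e+00]
 [ 7.123e+02  2.310e+01]
 [ 7.226e+02 -5.700e+01]
 [ 7.276e+02 -7.080e+01]]
0.1311275539744649 [668.41379689 -30.64248058] [[0.7, 0.3], [0.9, 0.4], [0.8, -0.5], [-0.7, 0.3], [-1.4, -0.7], [-1.6, -0.5], [1.3, 0.6]]
beaker in fork [-109.16752759   -0.89128761] [-108.63288115    1.8624468 ]
```

step_arm(deltas=[[[0,4.1,0.5,0,0,0,0],[0,4.1,0.5,0,0,0,0],[0,4.1,0.5,0,0,0,0],[0,4.1,0.5,0,0,0,0],[0,0,0,0,0,0,0],[0,0,0,0,0,0,0]]])

```text
clock: 6.83
eef_pos: [576.9, -40.9, 10.6]
tool_rot: [3.141, -0.0, 1.707]
force: [0.2, -0.1, -1.7]
width: 59.4
```

step_arm(deltas=[[[0.82,0,0,0,0,0,0],[0.82,0,0,0,0,0,0],[0.82,0,0,0,0,0,0],[0.82,0,0,0,0,0,0],[0.82,0,0,-2.5,0,0,0],[0.82,0,0,-2.5,0,0,0],[0.82,4,0.53,0,0,0,0],[0.82,4,0.53,0,0,0,0],[0.82,4,0.53,0,0,0,0],[0.82,0,0,0,0,0,0]]])

```text
clock: 7.67
eef_pos: [590.2, -39.1, 5.8]
tool_rot: [3.14, -0.0, 1.707]
force: [0.9, 0.0, -0.7]
width: 69.8
```

Run:
```python
from h import *
s=ctrl.read_state();print(s["clock"],s["eef_pos"],s["tool_rot"],s["force"],s["width"])
im,d,c=snap("wrist","w8")
im,d,c=snap("scene","s8")
cv2.imwrite("pics/s8c.png",cv2.resize(im[130:240,250:400],None,fx=5,fy=5,interpolation=cv2.INTER_CUBIC)[:,:,::-1])
```

```text
7.6667 [590.2131147  -39.12825808   5.82207048] [ 3.13972633e+00 -2.35304671e-04  1.70683696e+00] [ 0.90475297  0.02312    -0.65103904] 69.77334541481515
```

View pics/w8.png

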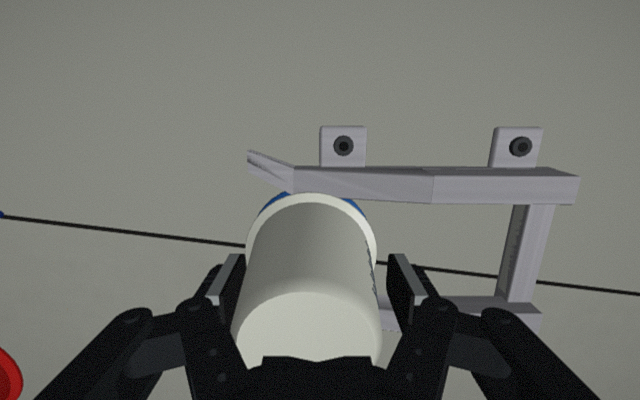

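View pics/s8c.png

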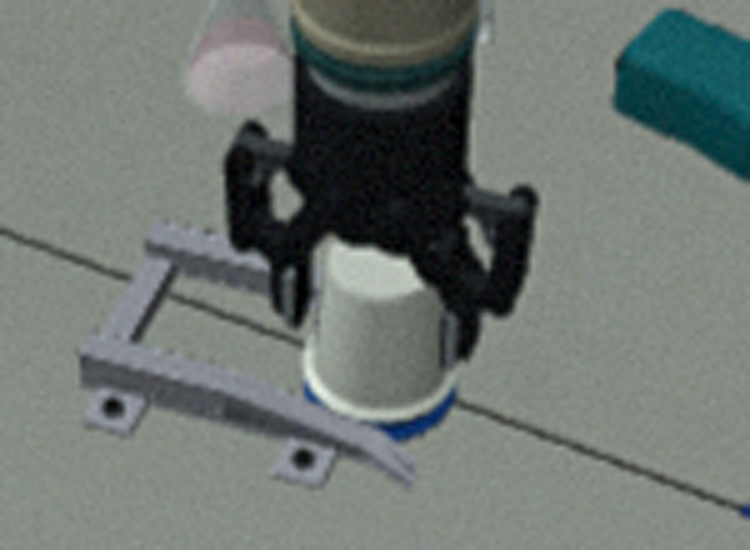

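step_arm(deltas=[[[0.82,3,0.4,0,0,0,0],[0.82,3,0.4,0,0,0,0],[0.82,3,0.4,0,0,0,0],[0.82,3,0.4,0,0,0,0],[0.82,3,0.4,0,0,0,0],[0.82,3,0.4,0,0,0,0],[0.82,3,0.4,0,0,0,0],[0.82,3,0.4,0,0,0,0]]])

```text
clock: 8.43
eef_pos: [612.3, -36.7, 5.8]
tool_rot: [-3.14, 0.0, 1.706]
force: [-2.8, -1.9, 3.9]
width: 70.0
```

Run:
```python
from h import *
s=ctrl.read_state();print(s["clock"],s["eef_pos"],s["tool_rot"],s["force"],s["width"])
im,d,c=snap("wrist","w9")
im,d,c=snap("scene","s9")
cv2.imwrite("pics/s9c.png",cv2.resize(im[130:240,250:400],None,fx=5,fy=5,interpolation=cv2.INTER_CUBIC)[:,:,::-1])
```

```text
8.4333 [612.34953649 -36.74377619   5.75270665] [-3.14038260e+00  4.88301080e-04  1.70649243e+00] [-2.79172681 -1.87624707  3.89926664] 70.03947591796245
```

View pics/w9.png

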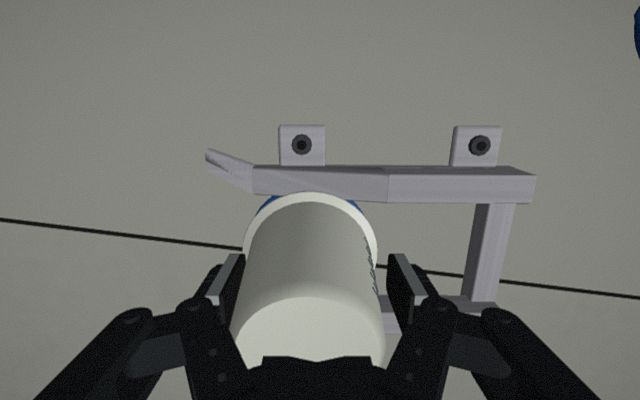

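View pics/s9c.png

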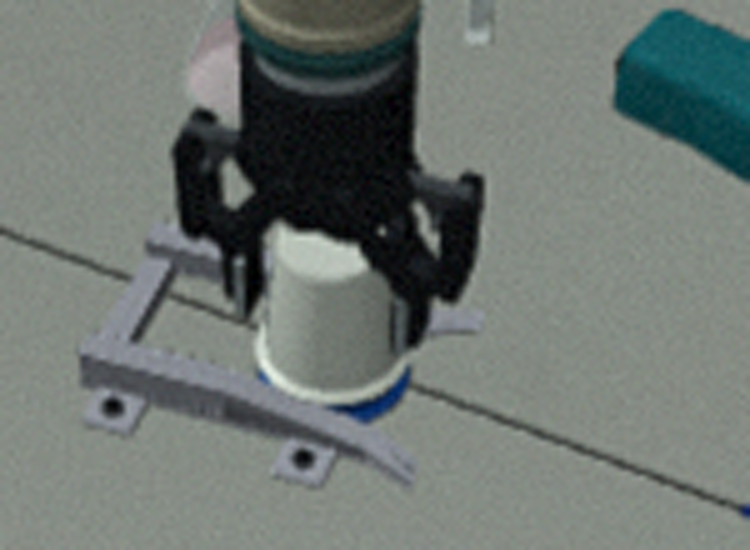

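step_arm(deltas=[[[0.82,3,0.4,0,0,0,0],[0.82,3,0.4,0,0,0,0],[0.82,3,0.4,0,0,0,0],[0.82,3,0.4,0,0,0,0],[0.82,3,0.4,0,0,0,0]]])

```text
clock: 8.95
eef_pos: [627.9, -34.2, 5.9]
tool_rot: [-3.142, -0.0, 1.707]
force: [-4.9, -2.5, 7.9]
width: 70.1
```

Run:
```python
from h import *
s=ctrl.read_state();print(s["clock"],s["eef_pos"],s["tool_rot"],s["force"],s["width"])
im,d,c=snap("wrist","w10");P=pts(d,c); 
for v in range(300,355,10): print(P[v,270:340:10,2].round(0))
im,d,c=snap("scene","s10")
cv2.imwrite("pics/s10c.png",cv2.resize(im[130:240,250:400],None,fx=5,fy=5,interpolation=cv2.INTER_CUBIC)[:,:,::-1])
```

```text
8.95 [627.93423685 -34.19569165   5.88989162] [-3.14153629e+00 -1.10917567e-05  1.70678763e+00] [-4.90005926 -2.52464018  7.9263276 ] 70.09927885729493
[92. 94. 94. 94. 94. 95. 95.]
[94. 95. 95. 94. 95. 95. 96.]
[95. 94. 95. 95. 96. 94. 96.]
[94. 95. 95. 95. 96. 96. 96.]
[95. 95. 95. 95. 95. 96. 96.]
[94. 93. 94. 96. 96. 95. 95.]
```

View pics/s10c.png

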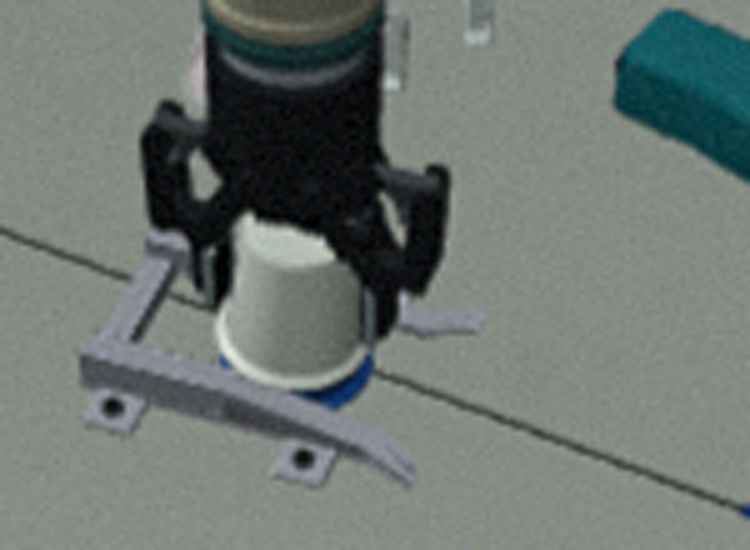

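step_arm(deltas=[[[0.82,3,0.4,1,0,0,0],[0.82,3,0.4,1,0,0,0],[0.82,3,0.4,1,0,0,0],[0.82,3,0.4,1,0,0,0],[0.82,3,0.4,0,0,0,0],[0.82,3,0.4,0,0,0,0],[0.82,3,0.4,0,0,0,0],[0.82,3,0.4,0,0,0,0]]])

```text
clock: 9.72
eef_pos: [651.8, -31.0, 9.4]
tool_rot: [-3.141, -0.0, 1.707]
force: [-2.0, 0.9, 1.5]
width: 70.2
```

Run:
```python
from h import *
s=ctrl.read_state();print(s["clock"],s["eef_pos"],s["tool_rot"],s["force"],s["width"])
im,d,c=snap("wrist","w11");P=pts(d,c); 
for v in range(300,355,10): print(P[v,270:340:10,2].round(0))
im,d,c=snap("scene","s11")
cv2.imwrite("pics/s11c.png",cv2.resize(im[130:240,250:400],None,fx=5,fy=5,interpolation=cv2.INTER_CUBIC)[:,:,::-1])
```

```text
9.7167 [651.77406173 -31.0400349    9.44878009] [-3.14116711e+00 -1.52541495e-04  1.70671855e+00] [-1.95673659  0.87815859  1.54331223] 70.17987653211304
[95. 95. 96. 95. 96. 97. 95.]
[96. 97. 97. 97. 97. 96. 96.]
[96. 96. 97. 97. 96. 96. 96.]
[97. 97. 96. 96. 97. 96. 96.]
[96. 96. 96. 95. 96. 95. 96.]
[96. 96. 95. 96. 95. 96. 96.]
```

View pics/s11c.png

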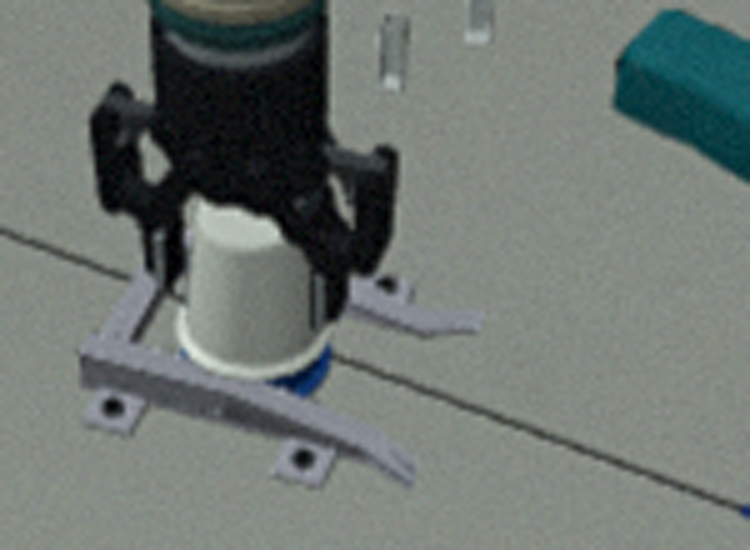

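View pics/w11.png

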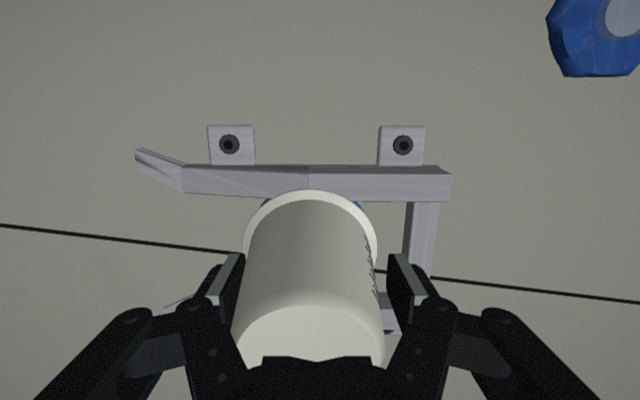

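step_arm(deltas=[[[0.82,3,0.4,0,0,0,0],[0.82,3,0.4,0,0,0,0],[0.82,3,0.4,0,0,0,0],[0.82,3,0.4,0,0,0,0],[0.82,3,0.4,0,0,0,0]]])

```text
clock: 10.23
eef_pos: [666.9, -29.0, 9.7]
tool_rot: [-3.142, -0.0, 1.707]
force: [-2.1, 0.2, 0.8]
width: 70.0
```

step_arm(deltas=[[[0.82,2,0.3,0,0,0,0],[0.82,2,0.3,0,0,0,0],[0.82,0,0,0,0,0,0]]])

```text
clock: 10.48
eef_pos: [671.3, -28.3, 9.7]
tool_rot: [3.141, -0.0, 1.707]
force: [-1.5, -0.2, -0.9]
width: 70.2
```

step_arm(deltas=[[[0.82,1.5,0.2,0,0,0,0],[0.82,1.5,0.2,0,0,0,0],[0.82,0,0,0,0,0,0]]])

```text
clock: 10.73
eef_pos: [673.3, -28.1, 9.7]
tool_rot: [-3.141, -0.0, 1.707]
force: [-2.3, -0.5, 1.3]
width: 70.0
```

Run:
```python
from h import *
s=ctrl.read_state();print(s["clock"],s["eef_pos"],s["tool_rot"],s["force"],s["width"])
im,d,c=snap("wrist","w12");P=pts(d,c); 
for v in range(300,355,10): print(P[v,270:340:10,2].round(0))
im,d,c=snap("scene","s12")
cv2.imwrite("pics/s12c.png",cv2.resize(im[130:240,250:400],None,fx=5,fy=5,interpolation=cv2.INTER_CUBIC)[:,:,::-1])
```

```text
10.7333 [673.28264064 -28.11486342   9.65554719] [-3.14057072e+00 -1.45513935e-05  1.70672710e+00] [-2.3401561  -0.52166997  1.27143454] 69.99811108767794
[94. 95. 96. 96. 96. 95. 95.]
[97. 97. 98. 96. 97. 97. 98.]
[98. 97. 97. 97. 96. 97. 96.]
[97. 96. 96. 96. 97. 96. 96.]
[95. 96. 96. 96. 96. 97. 96.]
[96. 96. 95. 95. 96. 95. 96.]
```

View pics/s12c.png

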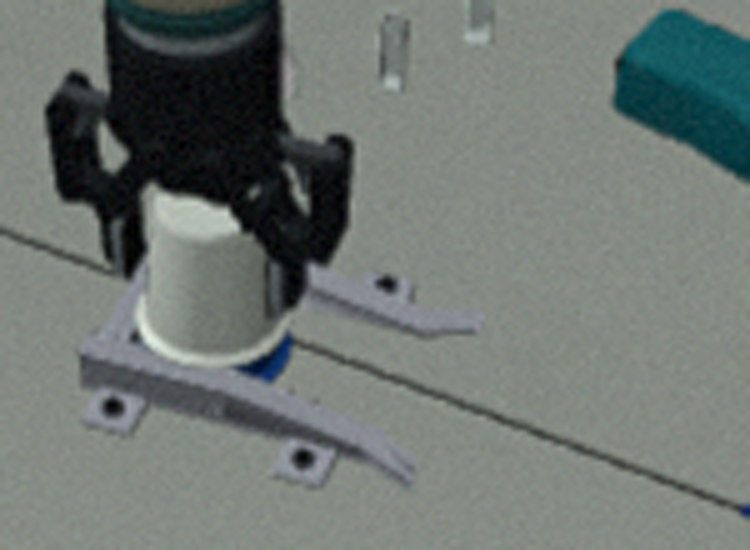

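View pics/w12.png

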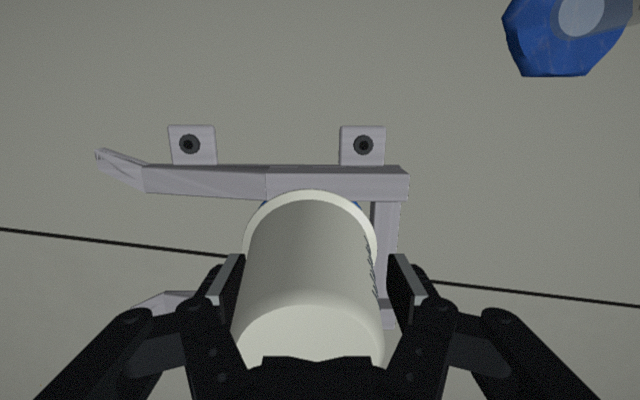

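step_arm(deltas=[[[0.82,1.5,0.2,0,0,0,0],[0.82,1.5,0.2,0,0,0,0],[0.82,0,0,0,0,0,0]]])

```text
clock: 11.08
eef_pos: [674.2, -27.9, 9.5]
tool_rot: [-3.136, 0.0, 1.707]
force: [-7.7, 0.6, 4.9]
width: 69.9
```

step_arm(deltas=[[[0.82,1.5,0.2,0,0,0,0],[0.82,1.5,0.2,0,0,0,0],[0.82,0,0,0,0,0,0]]])

```text
clock: 11.33
eef_pos: [675.1, -28.1, 9.2]
tool_rot: [-3.132, 0.0, 1.706]
force: [-10.4, 0.1, 6.9]
width: 69.8
```

step_arm(deltas=[[[0.82,-5,-0.65,0,0,0,0],[0.82,-5,-0.65,0,0,0,0],[0.82,0,0,0,0,0,0],[0,0,0,0,0,0,0],[0,0,0,0,0,0,0],[0,0,0,0,0,0,0],[0,0,0,0,0,0,0]]])

```text
clock: 11.92
eef_pos: [670.1, -29.2, 10.3]
tool_rot: [3.141, 0.001, 1.707]
force: [-2.7, -1.8, 5.5]
width: 60.6
```

Run:
```python
from h import *
s=ctrl.read_state();print(s["clock"],s["eef_pos"],s["tool_rot"],s["force"],s["width"])
im,d,c=snap("wrist","w13");P=pts(d,c); 
for v in range(300,355,10): print(P[v,270:340:10,2].round(0))
im,d,c=snap("scene","s13")
cv2.imwrite("pics/s13c.png",cv2.resize(im[130:240,250:400],None,fx=5,fy=5,interpolation=cv2.INTER_CUBIC)[:,:,::-1])
```

```text
11.9167 [670.1461254  -29.17516737  10.2510352 ] [3.14088682e+00 8.68763525e-04 1.70661565e+00] [-2.6765247  -1.76654444  5.53731235] 60.58012709056002
[94. 95. 96. 96. 97. 97. 97.]
[95. 97. 97. 97. 96. 97. 96.]
[96. 97. 96. 97. 96. 96. 97.]
[96. 97. 95. 96. 96. 95. 96.]
[96. 96. 95. 95. 95. 95. 96.]
[95. 96. 95. 95. 95. 95. 96.]
```

View pics/s13c.png

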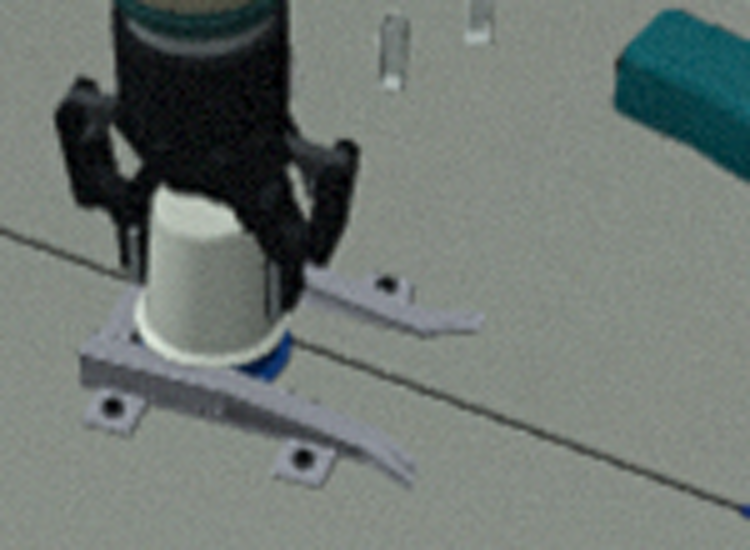

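View pics/w13.png

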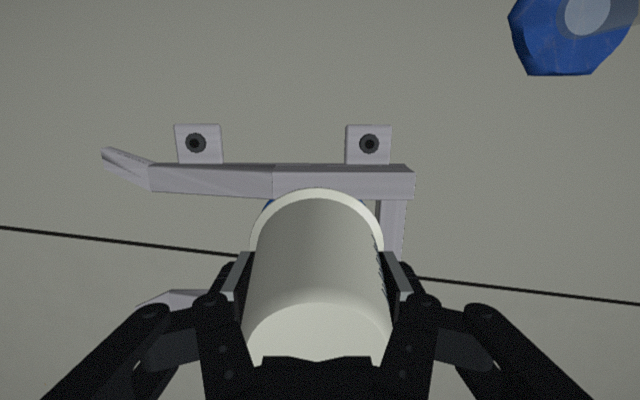

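step_arm(deltas=[[[0,0,0,2,0,0,0],[0,0,0,4,0,0,0],[0,0,0,8,0,0,0],[0,0,0,15,0,0,0],[0,0,0,20,0,0,0],[0,0,0,20,0,0,0],[0,0,0,20,0,0,0],[0,0,0,20,0,0,0],[0,0,0,0,0,0,0]]])

```text
clock: 12.77
eef_pos: [673.3, -27.4, 124.0]
tool_rot: [3.132, -0.0, 1.707]
force: [1.1, 0.3, 0.1]
width: 60.8
```

Run:
```python
from h import *
s=ctrl.read_state();print(s["clock"],s["eef_pos"],s["tool_rot"],s["force"],s["width"],s["qpos"].round(2))
im,d,c=snap("scene","s14")
cv2.imwrite("pics/s14c.png",cv2.resize(im[80:240,220:440],None,fx=3.6,fy=3.6,interpolation=cv2.INTER_CUBIC)[:,:,::-1])
im,d,c=snap("top","t14")
```

```text
12.7667 [673.32677699 -27.37292267 123.99215008] [ 3.13222754e+00 -6.33730022e-05  1.70709718e+00] [1.12427773 0.2644007  0.11114415] 60.82030443935707 [ 0.2   0.77 -0.35  1.53  0.31  0.89 -0.12]
```

View pics/s14c.png

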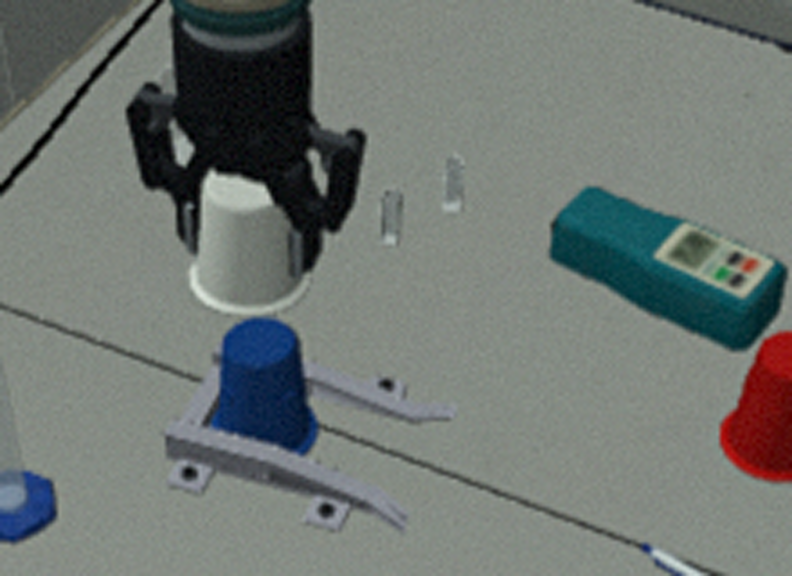

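step_arm(deltas=[[[0,-5,10,10,0,0,0],[0,-10,22,0,0,0,-0.03],[0,-10,22,0,0,0,-0.03],[0,-10,22,0,0,0,-0.03],[0,-10,22,0,0,0,-0.03],[0,-10,22,0,0,0,-0.03],[0,-10,22,0,0,0,-0.03],[0,-10,22,0,0,0,-0.03],[0,-10,22,0,0,0,-0.03]]])

```text
clock: 13.62
eef_pos: [582.6, 159.3, 128.1]
tool_rot: [-3.139, 0.0, 1.466]
force: [0.8, 0.3, 0.6]
width: 60.5
```

step_arm(deltas=[[[0,-10,22,0,0,0,-0.03],[0,-10,22,0,0,0,-0.03],[0,-10,22,0,0,0,0],[0,-10,22,0,0,0,0],[0,-10,22,0,0,0,0],[0,-5,11,0,0,0,0],[0,0,0,0,0,0,0],[0,0,0,0,0,0,0],[0,0,0,0,0,0,0]]])

```text
clock: 14.37
eef_pos: [530.3, 276.3, 128.4]
tool_rot: [3.141, 0.002, 1.405]
force: [-0.2, 0.1, -1.4]
width: 60.8
```

Run:
```python
from h import *
s=ctrl.read_state();print(s["clock"],s["eef_pos"],s["tool_rot"],s["force"],s["width"],s["qpos"].round(2))
im,d,c=snap("wrist","w15")
im,d,c=snap("scene","s15")
```

```text
14.3667 [530.32175694 276.28814795 128.40058975] [3.14129741e+00 1.87724664e-03 1.40487229e+00] [-0.16767268  0.10929941 -1.38399679] 60.836864680186615 [-0.38  0.66 -0.24  1.74  0.21  0.77 -0.89]
```

View pics/w15.png

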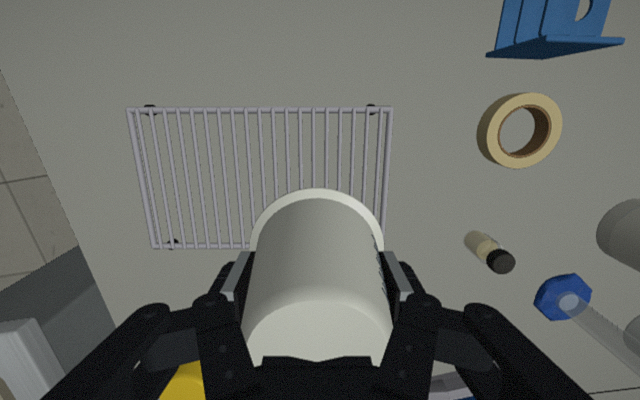

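View pics/s15.png

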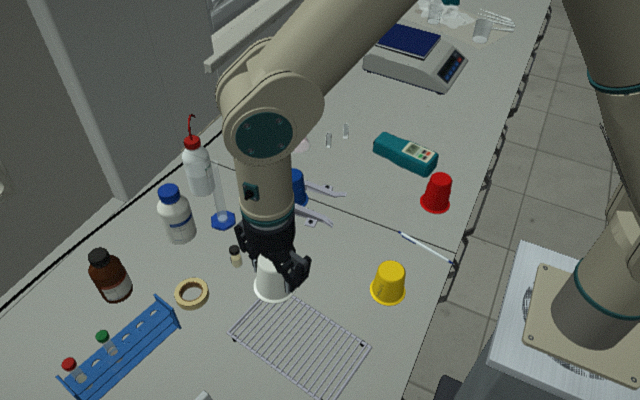

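Run:
```python
from h import *
im,d,c=load("w15")
W=[ray(u,v,14,c)[:2] for u,v in[(128,109),(392,109),(153,247)]]
W=np.array(W);print(W.round(1)); a=W[1]-W[0];b=W[2]-W[0];print(np.hypot(*a),np.hypot(*b),np.arctan2(a[1],a[0]),(W[1]+W[2])/2)
```

```text
[[378.2 376.7]
 [607.3 338.3]
 [355.7 244.3]]
232.340724508778 134.28584043560616 -0.16605912627563957 [481.4787589 291.2944012]
```

step_arm(deltas=[[[0,0,4,-10,0,0,0],[0,0,0,-20,0,0,0],[0,0,0,-20,0,0,0],[0,0,0,-20,0,0,0],[0,0,0,-20,0,0,0],[0,0,0,-15,0,0,0],[0,0,0,-10,0,0,0],[0,0,0,-7,0,0,0],[0,0,0,0,0,0,0],[0,0,0,0,0,0,0]]])

```text
clock: 15.3
eef_pos: [529.9, 282.4, 6.7]
tool_rot: [3.142, -0.0, 1.406]
force: [0.8, -0.0, -0.9]
width: 60.5
```

step_arm(deltas=[[[0,0,0,-1.5,0,0,0],[0,0,0,-1.5,0,0,0],[0,0,0,0,0,0,0]]])

```text
clock: 15.55
eef_pos: [530.0, 282.6, 4.2]
tool_rot: [3.141, -0.001, 1.407]
force: [0.4, -0.2, -0.8]
width: 60.5
```

Run:
```python
from h import *
s=ctrl.read_state();print(s["clock"],s["eef_pos"],s["tool_rot"],s["force"],s["width"])
im,d,c=snap("scene","s16")
cv2.imwrite("pics/s16c.png",cv2.resize(im[200:390,190:400],None,fx=3,fy=3,interpolation=cv2.INTER_CUBIC)[:,:,::-1])
```

```text
15.55 [530.03742447 282.60147488   4.23034053] [ 3.14074481e+00 -6.71124082e-04  1.40672304e+00] [ 0.35892456 -0.16090938 -0.80785933] 60.48606775398475
```

View pics/s16c.png

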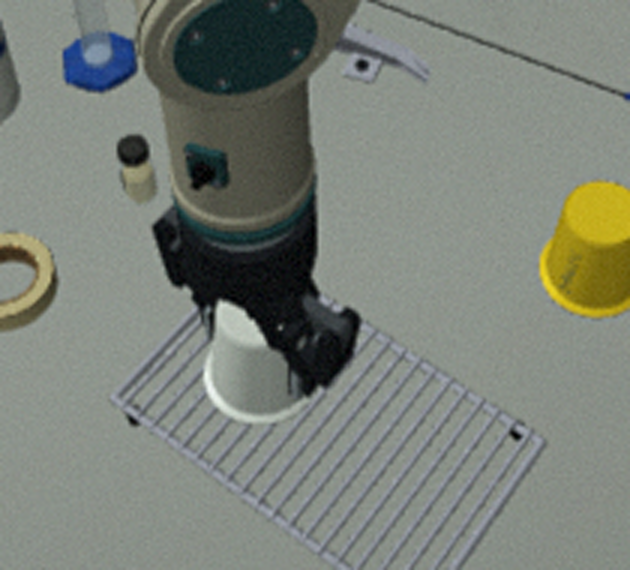

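Expected contact is near tool z ≈ -1, so I lower in small steps.

step_arm(deltas=[[[0,0,0,-1.5,0,0,0],[0,0,0,-1.5,0,0,0],[0,0,0,0,0,0,0]]])

```text
clock: 15.85
eef_pos: [530.3, 283.5, 2.4]
tool_rot: [3.14, -0.002, 1.407]
force: [-2.0, 1.3, 8.4]
width: 60.6
```

step_arm(deltas=[[[0,0,0,-1,0,0,0],[0,0,0,-1,0,0,0],[0,0,0,0,0,0,0]]])

```text
clock: 16.1
eef_pos: [530.5, 283.9, 1.9]
tool_rot: [3.139, -0.002, 1.407]
force: [-1.8, 1.0, 14.4]
width: 60.5
```

step_arm(deltas=[[[0,0,0,1.5,0,0,0],[0.9,0,0,0,0,0,0],[0.9,0,0,0,0,0,0],[0.9,0,0,0,0,0,0],[0.9,0,0,0,0,0,0],[0.9,0,0,0,0,0,0]]])

```text
clock: 16.6
eef_pos: [529.5, 282.2, -0.1]
tool_rot: [-3.141, 0.0, 1.407]
force: [-1.2, 0.1, 0.0]
width: 76.6
```

step_arm(deltas=[[[0.9,0,0,10,0,0,0],[0.9,0,0,20,0,0,0],[0.9,0,0,20,0,0,0],[0.9,0,0,20,0,0,0],[0.9,0,0,30,0,0,0],[0.9,0,0,20,0,0,0],[0.9,0,0,10,0,0,0],[0.9,0,0,0,0,0,0]]])

```text
clock: 17.27
eef_pos: [531.2, 283.3, 133.0]
tool_rot: [3.138, -0.003, 1.407]
force: [0.3, 0.2, -0.4]
width: 76.9
```

Run:
```python
from h import *
s=ctrl.read_state();print(s["clock"],s["eef_pos"],s["tool_rot"],s["force"],s["width"])
im,d,c=snap("wrist","w17");P=pts(d,c)
m=(P[...,2]>80)&(P[...,2]<97)&(abs(P[...,0]-530)<45)&(abs(P[...,1]-283)<45)
q=P[m];print(m.sum(),q.mean(0))
A=np.c_[q[:,:2]-q[:,:2].mean(0),np.ones(len(q))];print("plane",np.linalg.lstsq(A,q[:,2],rcond=None)[0])
```

```text
17.2667 [531.20049578 283.32334821 133.00579122] [ 3.1376665  -0.00323273  1.40656113] [ 0.2798674   0.19555813 -0.41006124] 76.89717593303386
3923 [530.30255306 286.88484592  85.98302714]
plane [-4.22225836e-03 -2.11568194e-02  8.59830271e+01]
```

View pics/w17.png

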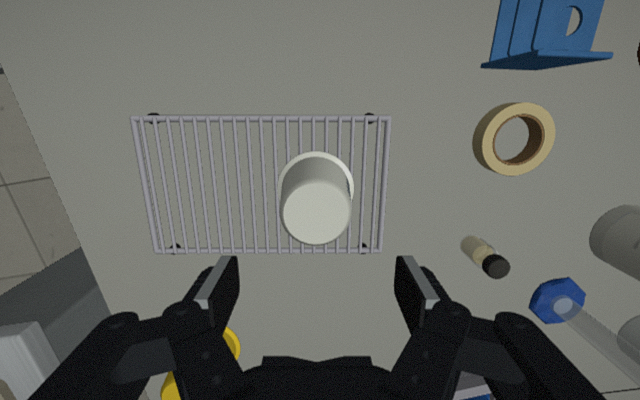

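step_arm(deltas=[[[0.9,5,-10,0,0,0,0],[0.9,10,-22,0,0,0,0.03],[0.9,10,-22,0,0,0,0.03],[0.9,10,-22,0,0,0,0.03],[0.9,10,-22,0,0,0,0.03],[0.9,10,-22,0,0,0,0.03],[0.9,10,-22,0,0,0,0.03],[0.9,10,-22,0,0,0,0.03]]])

```text
clock: 17.98
eef_pos: [603.9, 115.7, 128.0]
tool_rot: [-3.138, 0.001, 1.618]
force: [-0.4, -0.5, 0.4]
width: 77.1
```

step_arm(deltas=[[[0.9,10,-22,0,0,0,0.03],[0.9,10,-22,0,0,0,0.03],[0.9,10,-22,0,0,0,0.03],[0.9,10,-22,0,0,0,0],[0.9,10,-22,0,0,0,0],[0.9,10,-22,0,0,0,0],[0.9,10,-22,-10,0,0,0],[0.9,5,-15,-20,0,0,0],[0.9,0,0,0,0,0,0],[0.9,0,0,0,0,0,0]]])

```text
clock: 18.82
eef_pos: [677.2, -52.8, 96.9]
tool_rot: [-3.135, -0.001, 1.704]
force: [-0.6, 0.8, 0.7]
width: 77.0
```

Run:
```python
from h import *
s=ctrl.read_state();print(s["clock"],s["eef_pos"],s["tool_rot"],s["force"],s["width"])
im,d,c=snap("wrist","w18");P=pts(d,c)
m=(P[...,2]>78)&(P[...,2]<92)&(abs(P[...,0]-670)<45)&(abs(P[...,1]+29)<45)&(im[...,2].astype(int)>im[...,0].astype(int)+40)
cn=max(cv2.findContours(m.astype(np.uint8),cv2.RETR_EXTERNAL,cv2.CHAIN_APPROX_NONE)[0],key=len)
w=np.array([ray(*p[0],84,c)[:2] for p in cn]).astype(np.float32);print(cv2.minEnclosingCircle(w),P[m].mean(0))
```

```text
18.8167 [677.21070482 -52.76016606  96.8671582 ] [-3.13535686e+00 -5.60865029e-04  1.70401758e+00] [-0.58521297  0.80298475  0.67720366] 77.03073373517313
((668.3929443359375, -26.9974365234375), 24.62979507446289) [668.30234374 -26.29396822  83.95169716]
```

View pics/w18.png

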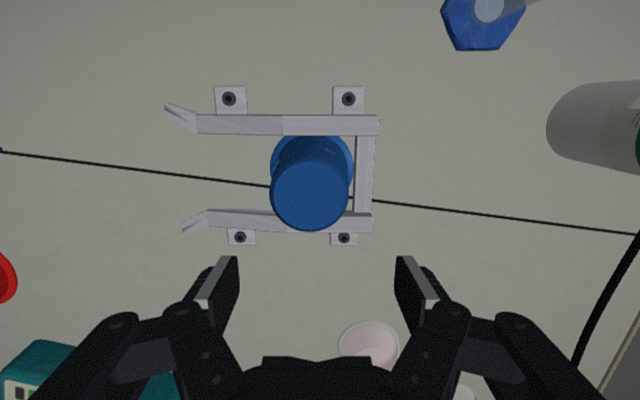

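step_arm(deltas=[[[0.9,-6.5,23,0,0,0,0],[0.9,0,0,-10,0,0,0],[0.9,0,0,-15,0,0,0],[0.9,0,0,-15,0,0,0],[0.9,0,0,-15,0,0,0],[0.9,0,0,-15,0,0,0],[0.9,0,0,-10,0,0,0],[0.9,0,0,-8,0,0,0],[0.9,0,0,0,0,0,0],[0.9,0,0,0,0,0,0]]])

```text
clock: 19.7
eef_pos: [673.2, -26.9, 12.3]
tool_rot: [3.142, -0.0, 1.708]
force: [0.8, 0.8, 0.3]
width: 76.6
```

Run:
```python
from h import *
s=ctrl.read_state();print(s["clock"],s["eef_pos"],s["tool_rot"],s["force"],s["width"])
im,d,c=snap("wrist","w19");P=pts(d,c)
im,d,c=snap("scene","s19")
cv2.imwrite("pics/s19c.png",cv2.resize(im[130:240,250:400],None,fx=5,fy=5,interpolation=cv2.INTER_CUBIC)[:,:,::-1])
```

```text
19.7 [673.21438581 -26.93142171  12.32732152] [ 3.14155412e+00 -3.72435270e-04  1.70763525e+00] [0.75932623 0.79819682 0.25464494] 76.6323313082558
```

View pics/w19.png

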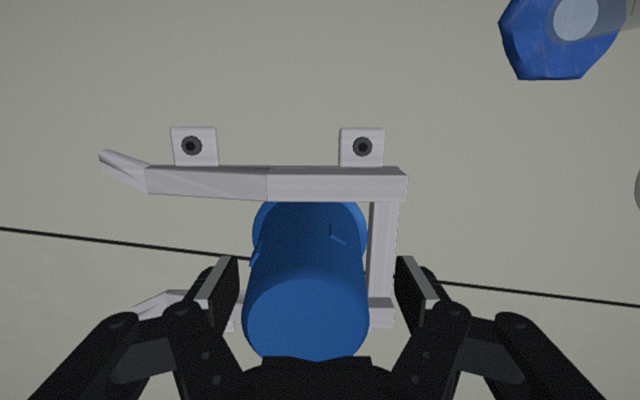

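View pics/s19c.png

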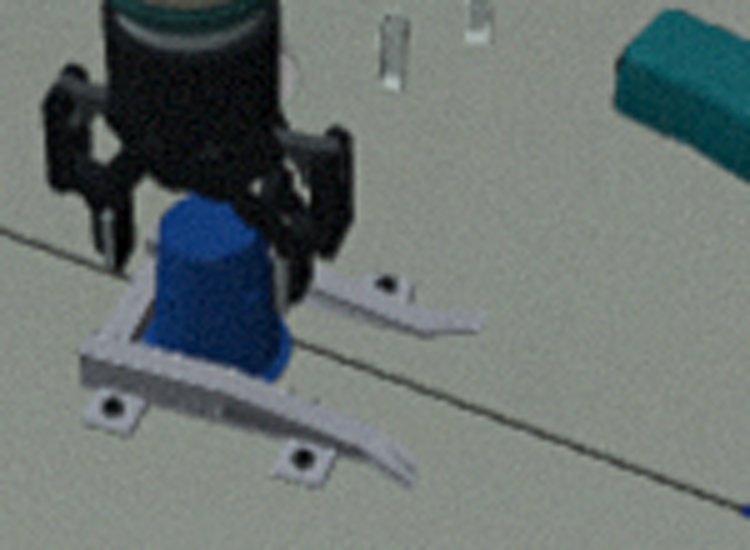

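step_arm(deltas=[[[0.9,-4.5,-0.6,-3,0,0,0],[0.9,0,0,-4,0,0,0],[0.9,0,0,0,0,0,0],[0,0,0,0,0,0,0],[0,0,0,0,0,0,0],[0,0,0,0,0,0,0],[0,0,0,0,0,0,0],[0,0,0,0,0,0,0],[0,0,0,0,0,0,0]]])

```text
clock: 20.55
eef_pos: [669.1, -28.2, 6.0]
tool_rot: [3.141, 0.0, 1.707]
force: [-1.6, 0.0, 5.6]
width: 52.8
```

Run:
```python
from h import *
s=ctrl.read_state();print(s["clock"],s["eef_pos"],s["tool_rot"],s["force"],s["width"])
im,d,c=snap("wrist","w20");P=pts(d,c)
im,d,c=snap("scene","s20")
cv2.imwrite("pics/s20c.png",cv2.resize(im[130:240,250:400],None,fx=5,fy=5,interpolation=cv2.INTER_CUBIC)[:,:,::-1])
```

```text
20.55 [669.05115088 -28.16456801   5.98952422] [3.14081369e+00 1.75017809e-04 1.70667410e+00] [-1.57771305e+00  3.27738710e-03  5.56847860e+00] 52.8111305409061
```

View pics/s20c.png

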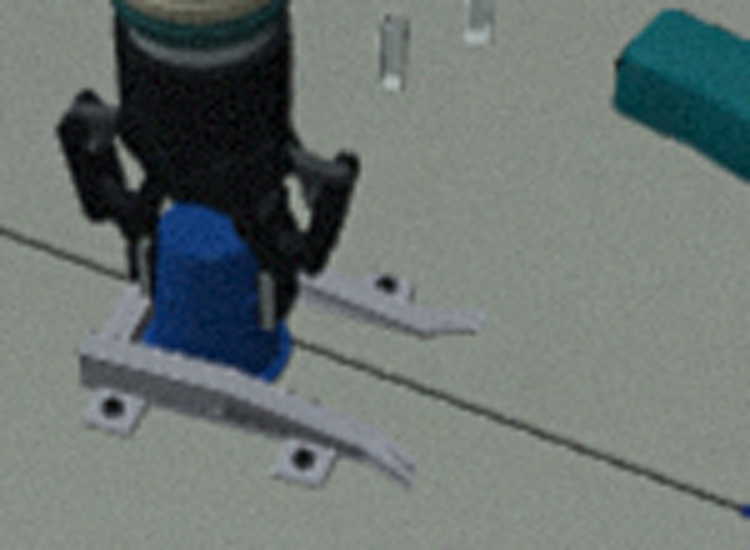

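step_arm(deltas=[[[0,-3,-0.4,0.7,0,0,0],[0,-6,-0.78,0,0,0,0],[0,-6,-0.78,0,0,0,0],[0,-6,-0.78,0,0,0,0],[0,-6,-0.78,0,0,0,0],[0,-6,-0.78,0,0,0,0]]])

```text
clock: 21.15
eef_pos: [635.1, -32.6, 6.0]
tool_rot: [3.141, -0.0, 1.707]
force: [0.2, -0.7, 1.8]
width: 52.9
```

step_arm(deltas=[[[0,-7,-0.9,0,0,0,0],[0,-7,-0.9,0,0,0,0],[0,-7,-0.9,0,0,0,0],[0,-7,-0.9,0,0,0,0],[0,-7,-0.9,0,0,0,0],[0,-7,-0.9,0,0,0,0],[0,-7,-0.9,0,0,0,0]]])

```text
clock: 21.73
eef_pos: [586.0, -39.0, 6.0]
tool_rot: [3.141, 0.0, 1.707]
force: [1.2, -0.6, 2.1]
width: 53.1
```

step_arm(deltas=[[[0,-8,-1,0,0,0,0],[0,-8,-1,0,0,0,0],[0,-8,-1,0,0,0,0],[0,-8,-1,0,0,0,0],[0,-8,-1,0,0,0,0],[0,-8,-1,0,0,0,0],[0,-8,-1,0,0,0,0],[0,-8,-1,0,0,0,0],[0,0,0,0,0,0,0],[0,0,0,0,0,0,0]]])

```text
clock: 22.57
eef_pos: [520.2, -47.2, 6.0]
tool_rot: [-3.138, 0.0, 1.707]
force: [-3.9, -1.0, 9.0]
width: 52.7
```

Run:
```python
from h import *
s=ctrl.read_state();print(s["clock"],s["eef_pos"],s["tool_rot"],s["force"],s["width"])
im,d,c=snap("wrist","w21");P=pts(d,c)
im,d,c=snap("scene","s21")
cv2.imwrite("pics/s21c.png",cv2.resize(im[130:240,250:400],None,fx=5,fy=5,interpolation=cv2.INTER_CUBIC)[:,:,::-1])
```

```text
22.5667 [520.182982   -47.16395466   5.96357864] [-3.13750117e+00  3.99553323e-04  1.70666929e+00] [-3.90987228 -1.02393581  9.03773203] 52.7296153242139
```

View pics/s21c.png

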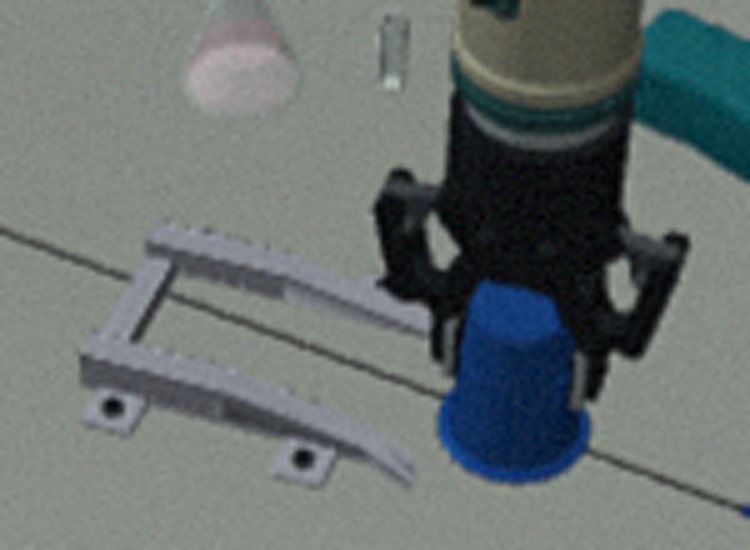

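View pics/w21.png

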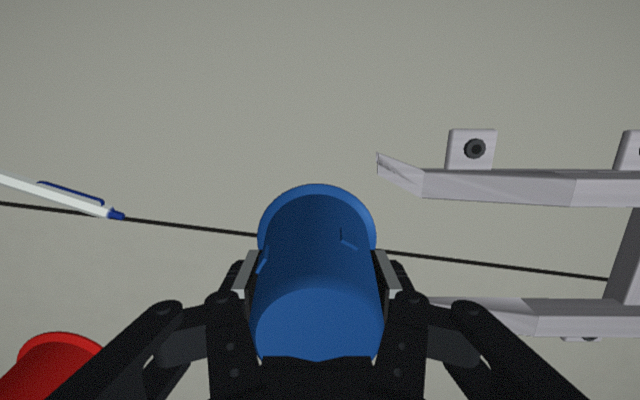

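step_arm(deltas=[[[0,0,0,3,0,0,0],[0,0,0,7,0,0,0],[0,0,0,15,0,0,0],[0,0,0,20,0,0,0],[0,0,0,20,0,0,0],[0,0,0,20,0,0,0],[0,0,0,20,0,0,0],[0,0,0,15,0,0,0],[0,0,0,5,0,0,0]]])

```text
clock: 23.42
eef_pos: [524.0, -46.8, 133.3]
tool_rot: [3.138, 0.001, 1.707]
force: [0.5, -1.0, -0.8]
width: 53.2
```

step_arm(deltas=[[[0,-6,20,0,0,0,-0.03],[0,-6,23,0,0,0,-0.03],[0,-6,23,0,0,0,-0.03],[0,-6,23,0,0,0,-0.03],[0,-6,23,0,0,0,-0.03],[0,-6,23,0,0,0,-0.03],[0,-6,23,0,0,0,-0.03],[0,-6,23,0,0,0,-0.03],[0,-6,23,0,0,0,-0.03],[0,-6,23,0,0,0,-0.03]]])

```text
clock: 24.25
eef_pos: [461.7, 181.1, 130.4]
tool_rot: [-3.14, 0.001, 1.405]
force: [-0.1, 0.7, -1.0]
width: 53.1
```

step_arm(deltas=[[[0,-6,23,0,0,0,0],[0,-6,23,0,0,0,0],[0,-6,23,0,0,0,0],[0,-6,23,0,0,0,0],[0,-6,20,0,0,0,0],[0,-2,6,0,0,0,0],[0,0,0,0,0,0,0],[0,0,0,0,0,0,0],[0,0,0,0,0,0,0]]])

```text
clock: 25.0
eef_pos: [431.1, 296.1, 130.6]
tool_rot: [-3.142, 0.002, 1.405]
force: [-0.1, -1.1, -0.8]
width: 52.9
```

Run:
```python
from h import *
s=ctrl.read_state();print(s["clock"],s["eef_pos"],s["tool_rot"],s["force"],s["width"])
im,d,c=snap("wrist","w22");P=pts(d,c)
im,d,c=snap("scene","s22")
```

```text
25.0 [431.10243263 296.08997784 130.56700144] [-3.14150645e+00  1.89526322e-03  1.40467891e+00] [-0.09756924 -1.06692016 -0.78551292] 52.88177731398155
```

View pics/w22.png

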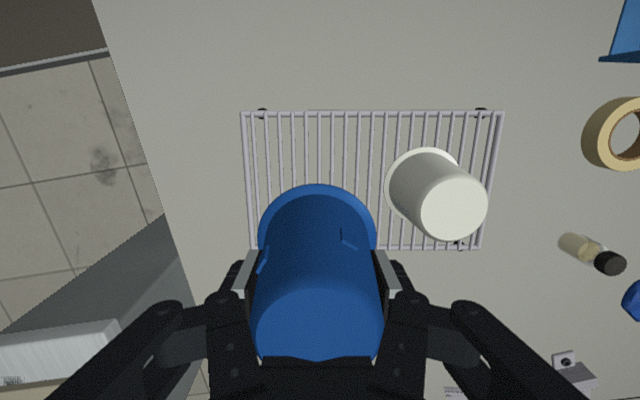

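View pics/s22.png

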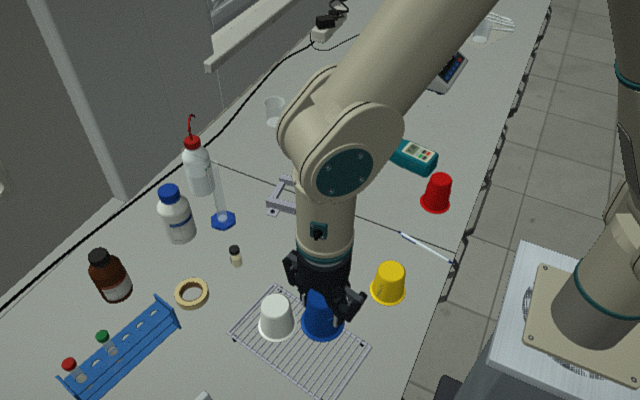

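step_arm(deltas=[[[0,0,1,-10,0,0,0],[0,0,0,-20,0,0,0],[0,0,0,-20,0,0,0],[0,0,0,-20,0,0,0],[0,0,0,-15,0,0,0],[0,0,0,-10,0,0,0],[0,0,0,-6,0,0,0],[0,0,0,-3,0,0,0],[0,0,0,0,0,0,0],[0,0,0,0,0,0,0]]])

```text
clock: 25.93
eef_pos: [431.1, 299.4, 27.3]
tool_rot: [3.141, -0.001, 1.407]
force: [0.6, 0.0, -1.0]
width: 52.9
```

step_arm(deltas=[[[0,0,0,-1.5,0,0,0],[0,0,0,-1,0,0,0],[0,0,0,0,0,0,0]]])

```text
clock: 26.18
eef_pos: [430.9, 299.4, 24.8]
tool_rot: [3.141, -0.001, 1.407]
force: [-0.5, -0.2, -0.4]
width: 53.2
```

step_arm(deltas=[[[0,0,0,-1,0,0,0],[0,0,0,-1,0,0,0],[0,0,0,0,0,0,0]]])

```text
clock: 26.43
eef_pos: [430.6, 299.2, 22.3]
tool_rot: [-3.142, -0.0, 1.407]
force: [-0.7, 0.1, -1.3]
width: 52.9
```

step_arm(deltas=[[[0,0,0,-1,0,0,0],[0,0,0,-1,0,0,0],[0,0,0,0,0,0,0]]])

```text
clock: 26.68
eef_pos: [430.5, 299.1, 20.2]
tool_rot: [-3.141, 0.0, 1.407]
force: [0.5, -1.4, -0.3]
width: 53.1
```

step_arm(deltas=[[[0,0,0,-1,0,0,0],[0,0,0,0,0,0,0]]])

```text
clock: 26.85
eef_pos: [430.6, 299.2, 19.9]
tool_rot: [3.141, 0.0, 1.407]
force: [-1.4, -1.1, 5.8]
width: 52.9
```

step_arm(deltas=[[[0.85,0,0,0,0,0,0],[0.85,0,0,0,0,0,0],[0.85,0,0,0,0,0,0],[0.85,0,0,0,0,0,0],[0.85,0,0,5,0,0,0]]])

```text
clock: 27.27
eef_pos: [430.1, 298.8, 23.8]
tool_rot: [-3.14, 0.001, 1.407]
force: [0.2, -0.4, 0.7]
width: 72.7
```

step_arm(deltas=[[[0.85,0,0,10,0,0,0],[0.85,0,0,20,0,0,0],[0.85,0,0,20,0,0,0],[0.85,0,0,20,0,0,0],[0.85,0,0,30,0,0,0],[0.85,0,0,20,0,0,0],[0.85,0,0,0,0,0,0],[0.85,0,0,0,0,0,0]]])

```text
clock: 27.93
eef_pos: [431.5, 299.7, 146.3]
tool_rot: [3.139, -0.002, 1.407]
force: [-0.4, 0.7, -0.7]
width: 72.6
```

Run:
```python
from h import *
s=ctrl.read_state();print(s["clock"],s["eef_pos"],s["tool_rot"],s["force"],s["width"])
im,d,c=snap("wrist","w23");P=pts(d,c)
g=im.astype(int); blue=g[...,2]>g[...,0]+40
for nm,mm,x,y,lo,hi in(("white",~blue,530,285,80,92),("blue",blue,430,299,92,104)):
    m=mm&(P[...,2]>lo)&(P[...,2]<hi)&(abs(P[...,0]-x)<40)&(abs(P[...,1]-y)<40)
    q=P[m];A=np.c_[q[:,:2]-q[:,:2].mean(0),np.ones(len(q))];print(nm,m.sum(),q.mean(0),np.linalg.lstsq(A,q[:,2],rcond=None)[0].round(3))
im,d,c=snap("scene","s23")
```

```text
27.9333 [431.48281889 299.71274075 146.29965751] [ 3.13899195e+00 -2.49024366e-03  1.40653007e+00] [-0.43399042  0.71480617 -0.68514289] 72.59166166141401
white 3573 [528.27449506 287.0627178   85.79757696] [ 2.1000e-02 -2.4000e-02  8.5798e+01]
blue 3162 [430.40746245 301.35451198  97.91793498] [-1.0000e-02 -3.4000e-02  9.7918e+01]
```

View pics/w23.png

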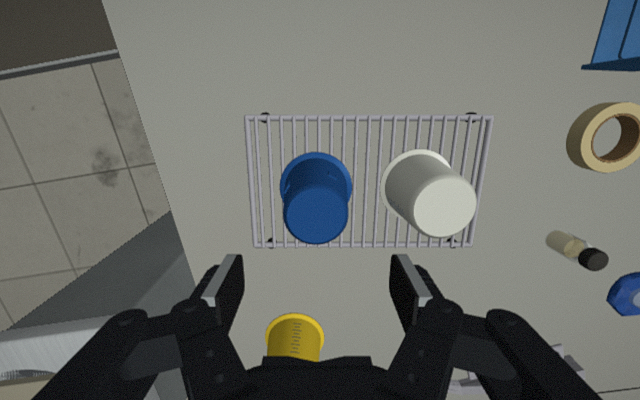

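View pics/s23.png

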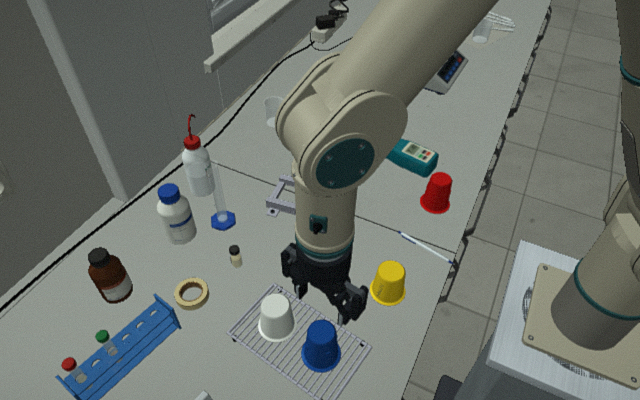

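Both beakers stand level on the rack: the white closed end is at z≈86 (14+72) and the blue at z≈98 (14+84). They are about 100 mm apart, at rack x≈±49 and y≈0. The gripper is clear above them, so I hand in.

```bash
python3 -c "
from h import *
print(ctrl.finish_job())"
```

```text
the job is handed in; nothing more can be done
None
```

The job is handed in at about 28 s of the 69 s. Both beakers stand mouth down on the draining rack, and no verdict was reported.

**What I did:** I slid the pair along the bench into the fork's mouth with the white beaker gripped. I then opened the jaws slightly and pushed it home with the rear finger until the stop bar showed about 10 N. Next I gripped the white beaker, lifted it off and stood it on the rack. I then drew the blue beaker about 150 mm back along the bench, lifted it and stood it beside the white one.

**Last checks, from the wrist camera:**

| Check | White | Blue |
|---|---|---|
| Height of closed end | 85.8 mm (14 + 72 = 86 expected) | 97.9 mm (14 + 84 = 98 expected) |
| Tilt from depth fit | about 0.03 rad | about 0.035 rad |
| Position on rack, x / y | about +48 / +5 mm | about -51 / +3 mm |

- **Home in the fork:** the white beaker's top rose from 87 to about 97 mm. The blue one's seat at the stop was read from contact force and the pictures only.
- **Glassware:** in the last scene picture the measuring cylinder and vial look undisturbed. The flask was hidden behind the arm there; the tool always passed well clear of it. I did not measure any of the three.

**What disagreed:**
- **Fingertip height:** the fingertips appeared about 38 mm higher than the TCP reading and stated overhang imply, so I set grasp heights from the pictures and contact force.
- **Cameras:** the top and wrist cameras differed by up to about 5 mm on the fork and rack positions. I used the wrist view for the fork, and between the two for the rack.

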